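# Grade the drive rollers by shade

## Robot

A 7-joint arm with a two-finger parallel gripper is mounted at the origin on the work surface. World frame = base frame: x ahead of the robot, y to its left, z up, the work surface at z = 0. Lengths are in m, angles in rad, forces in N, time in s.
With the tool pointing down it reaches from about 0.4 to 0.9 m from the base axis. Payload 5.5 kg.
Tool frame: the origin (TCP) lies midway between the tips of the shut fingers; the grasp point (between the pads) lies 19 mm behind it (arm.grasp_offset is the distance from the TCP to the grasp point, in m); z points along the fingers, y is the direction in which the jaws open and shut (so a half turn about z gives the same grasp; the last joint's range is limited). The gripper opens to 92 mm and grips with 3 to 60 N. Pads are 19 mm wide; open, the fingers measure 130 mm over their backs; the gripper's body (75 mm by 190 mm) begins 47 mm behind the grasp point.
Start: joints at [1.601, 0.501, -0.427, 1.55, 0.221, 1.138, -0.21], TCP at [0.15, -0.632, 0.227] pointing down, gripper open.
Joint ranges: [-2.88, 2.88], [-0.31, 2.03], [-1.54, 1.56], [0.2, 2.42], [-1.41, 4.55], [0.19, 2.02], [-2.57, 2.57]. Speed limits (rad/s): [2.57, 2.57, 3.14, 3.14, 3.14, 3.14, 3.14].

## Interface

Orientations are given as a unit quaternion [x, y, z, w].
In Python, from workcell import arm gives the robot as it stands.
- The arm moves only by the shell command python3 -m crank 'ROWS' [FORCE]. ROWS is JSON, one flat list of numbers, 7 for each row, row after row: the opening, from -1 (shut) to 1 (fully open), so that 0 is half open, then the shift along the tool's x, y, z in cm, then the turn, a rotation vector about the tool's x, y, z in degrees. In form: [hand, dx, dy, dz, ax, ay, az, hand, dx, dy, dz, ax, ay, az, ...]. A call has exactly 5 rows; each row is the pose to reach, as a shift and turn from the pose measured when the call began, along the tool's axes at that moment; what a row does not reach only later rows make up. A row lasts 1/10 s, in which the tool goes at most 50 mm and 8.59 degrees, less where a joint would pass 70% of its speed; a pose out of reach is approached as far as the arm can. A call with a gripper value outside its range is refused whole. The fingers move at their own pace and stop on an object; FORCE is the grip in N (left out, the last holds). Time passes only in rows, so rows that repeat a pose let the fingers close, or fill a call up. It gives the time, the measured TCP pose, the force and the opening at its end, in the units of the state.
- arm.observe(): the state, without advancing time (a new reading comes with each control period).
- arm.capture(name): name is "side" or "top"; returns a dict with "img" (400x640x3 uint8, blue, green, red), "fx", "fy", "cx", "cy" (pixels), "D" ([k1, k2, p1, p2, k3] as OpenCV has them; the pictures are not rectified), "rvec" (rotation vector, rad) and "tvec" (3), from world to camera coordinates, as OpenCV has them. Camera axes: x right, y down, z forward; pixel columns grow to the right and rows downward; lengths in m; the calibration is good to about 2 mm. A picture is of the moment at which its call begins. There is no depth.
- arm.finish_job(): hands the job in, once; it reports no verdict.
The state is a dict: "t": time; "joint_positions": joint angles; "joint_velocities": joint speeds; "joint_efforts": joint torques, N m; "position": TCP position; "tcp_rot": TCP orientation; "contact_force": force on the tool from outside, world axes, zero at the start; "torque": the same for the moment, N m; "grip_width": finger opening in m.
Only numpy, scipy, OpenCV 4.12 (cv2) and the standard library are available. Lean on these libraries where they do the work, as an engineer would, in place of code of your own. Each camera call takes 0.05 s, during which the arm holds its last target.

## Task

Take the four rollers from the gravity chute and lay them in the row of green saddles in order of shade: the lightest in the saddle next to the white block, then darker one by one, the darkest next to the black block. Each roller should lie properly down in its V, in the middle of its saddle, and be let go; leave the yellow scanner where it is.

Things in the scene. Friction and masses are not known exactly. Their poses are not given: they have to be found in the camera images.
- roller_cream: Pale cream roller, lightest of four equal ones (light to dark: cream, amber, brown, black): cylinder 34 mm in diameter, 44 mm long, flat ends, about 60 g. Origin at its centre, own y along its axis; it rolls, so its turn about y means nothing. Starts lying across a lane of a fixed teal two-lane gravity chute, two rollers per lane, one touching the other; the four change places.
- roller_amber: Amber orange roller, second lightest, same form and frame as the cream one. The chute's lanes are 104 mm apart and slope 0.1 rad down towards the robot. When a lane's front roller is lifted out, the next rolls about 35 mm down to the stop in a second or so; at first the front one sits about 3.5 mm lower. The lane floor is 17 mm below the roller's centre.
- roller_brown: Mid brown roller, second darkest, same form and frame as the cream one. Guide ribs 4 mm thick and 5 mm high stand 1.5 mm off both end faces; the stop is a tab 14 mm high, 30 mm wide in mid-lane. Grip from above by the end faces (44 mm apart), fingertips 7 mm or more above the lane floor; that clears the roller behind.
- roller_black: Black roller, darkest, same form and frame as the cream one. The chute's outer walls stand 70 mm from the lane's middle and rise 25 mm above its floor; between the lanes there are only the ribs. The chute is 222 mm long and rises away from the robot; its highest edge is about 0.1 m above the bench.
- saddle_1: First of four equal fixed green V saddles, 1 to 4 along own +y, 52 mm apart, on a bar 40 mm wide, 254 mm long, 20 mm high on the bench. Origin: underside centre, on the bar, 20 mm over the bench. Own y along the row, z up, x along the axis of a roller lying in it. A seated roller's centre is 30 mm above the origin, its axis along x.
- saddle_2: Second green V saddle, same form and frame as the first: 28 mm wide in x, 90-degree V open at both x ends, bottom line 6 mm and lips 23 mm above the origin, lips 17 mm either side in y.
- saddle_3: Third green V saddle, same form and frame as the first. A roller in it overhangs 8 mm at each x end, so its end faces are free for the fingers; between rollers in neighbouring saddles there are 18 mm.
- saddle_4: Fourth and last green V saddle in the row, same form and frame as the first.
- tag_white: Fixed white block, 40 x 20 x 26 mm (x, y, z), on one end of the saddles' bar, beside saddle 1 or saddle 4 (36 mm from that saddle's middle; which one changes from start to start): the light end of the row. An equal black block stands on the other end. Origin: underside centre, 20 mm over the bench.
- scanner: Yellow and black hand-held code scanner lying loose on the bench between chute and saddle row, a bystander: head 115 x 66 mm, 46 mm high, black grip reaching 130 mm from the head's middle along own +y. Origin at the underside of the head's middle. To be left where it is.
Not all that is in view belongs to the job. Leave any blue or purple look-alike of the roller_black alone.

How it is judged:
By the outcome, as a careful person would: the job done as asked, in the order asked, and still so for the second after the job is handed in, with the robot touching nothing.
It also fails if it takes over 102 s, if anything falls off the work surface, if the arm or the gripper's body presses on something with over 40 N, if the wrist force passes 120 N, or if a joint passes its speed limit or range.

## Working session

There is one attempt and no reset: what is moved stays moved. The work goes in short steps, Python scripts to look and compute and a shell command to move; the robot and the scene stay as the last step left them, time stands still between calls to the robot, and variables do not carry over. Pictures are saved under pics/ and viewed, and the job is handed in when it is done.

```bash
ls; mkdir -p pics
python3 - <<'E'
from workcell import arm
import cv2,json,pickle
for n in("side","top"):
    c=arm.capture(n); cv2.imwrite(f"pics/{n}0.png",c["img"]); pickle.dump(c,open(n+"0.pkl","wb"))
    print(n,{k:c[k] for k in c if k!="img"})
print(arm.observe(),arm.grasp_offset)
E
```

```text
pics
side {'fx': 438.82986391436646, 'fy': 438.82986391436646, 'cx': 319.54300518464794, 'cy': 205.56851234708168, 'D': array([-0.00859444,  0.        ,  0.        ,  0.        ,  0.        ]), 'rvec': array([ 2.20654005, -0.77910906,  0.3630748 ]), 'tvec': array([-0.42128353,  0.25162674,  1.11589776])}
top {'fx': 519.4691114687794, 'fy': 519.4691114687794, 'cx': 319.3250924206776, 'cy': 200.69117052635664, 'D': array([-0.04353712,  0.        ,  0.        ,  0.        ,  0.        ]), 'rvec': array([ 2.18606701, -2.0372933 ,  0.20262689]), 'tvec': array([-0.06159702,  0.52799949,  1.15804544])}
{'t': 0.1, 'joint_positions': array([ 1.6011924 ,  0.50176886, -0.42683219,  1.5512957 ,  0.22080411,
        1.13829601, -0.21029143]), 'joint_velocities': array([ 9.94985491e-05,  4.11320214e-04,  2.86443226e-04, -2.53334969e-03,
        1.97188611e-04, -8.08482077e-04, -1.55258471e-03]), 'joint_efforts': array([-9.55990545e-03, -5.67871034e+01, -5.83826736e+00, -2.79918694e+01,
       -6.90535689e-02,  2.39993376e-02,  2.02111761e-05]), 'position': array([ 0.14979577, -0.63188232,  0.22579569]), 'tcp_rot': array([ 9.93228485e-01,  1.16174192e-01, -5.99892418e-05, -8.54257143e-04]), 'contact_force': array([-0.35201157,  1.05120479,  0.41881347]), 'torque': array([ 0.02600693, -0.04348429, -0.02202499]), 'grip_width': 0.09180982594793127} 0.0188
```

View pics/side0.png

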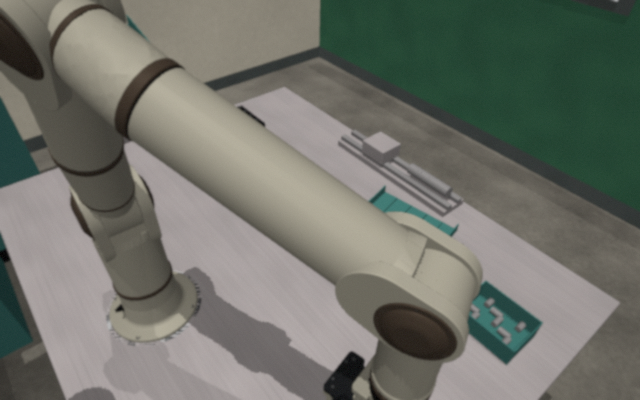

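View pics/top0.png

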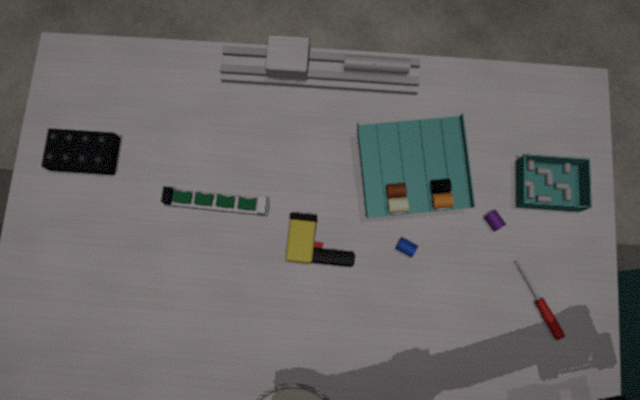

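Top view: the left lane has cream in front (398,205) and brown behind (397,189). The right lane has amber in front (442,200) and black behind (440,186). The saddles lie at (181..247, 197..204), with the white block at the right end and the black one at the left. The blue and purple rollers are distractors. Next I'll zoom in and measure.

```bash
cat > h.py <<'E'
import numpy as np,cv2,pickle
from scipy.spatial.transform import Rotation as R
def ray(c,uv):
    K=np.array([[c['fx'],0,c['cx']],[0,c['fy'],c['cy']],[0,0,1]])
    p=cv2.undistortPoints(np.array(uv,float).reshape(-1,1,2),K,c['D']).reshape(-1,2)
    Rm=cv2.Rodrigues(c['rvec'])[0]; o=-Rm.T@c['tvec']
    d=np.c_[p,np.ones(len(p))]@Rm
    return o,d
def onz(c,uv,z):
    o,d=ray(c,uv); return o+d*((z-o[2])/d[:,2])[:,None]
def proj(c,P):
    K=np.array([[c['fx'],0,c['cx']],[0,c['fy'],c['cy']],[0,0,1]])
    return cv2.projectPoints(np.array(P,float).reshape(-1,1,3),c['rvec'],c['tvec'],K,c['D'])[0].reshape(-1,2)
E
python3 - <<'E'
from h import *
c=pickle.load(open('top0.pkl','rb'));im=c['img']
a=cv2.resize(im[105:225,345:485],None,fx=5,fy=5,interpolation=cv2.INTER_CUBIC);cv2.imwrite('pics/chz.png',a)
a=cv2.resize(im[170:230,150:280],None,fx=6,fy=6,interpolation=cv2.INTER_CUBIC);cv2.imwrite('pics/saz.png',a)
print('cam',ray(c,[[0,0]])[0])
E
```

```text
cam [ 0.29184649 -0.04246647  1.23962459]
```

View pics/chz.png

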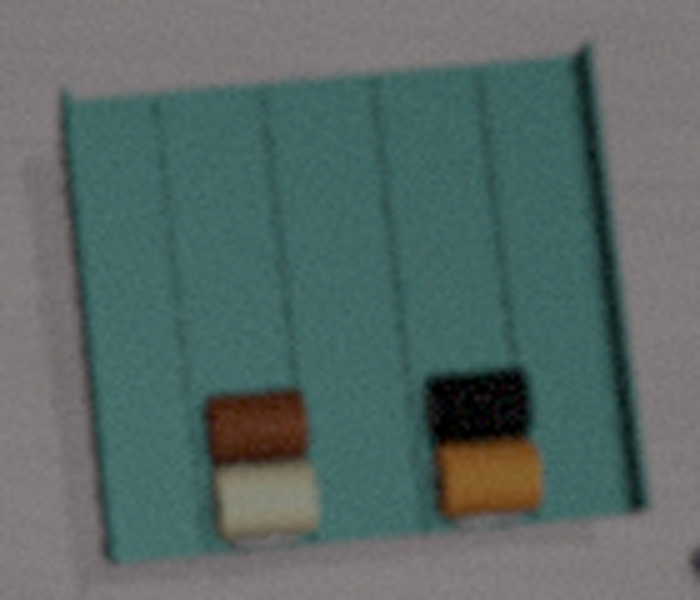

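View pics/saz.png

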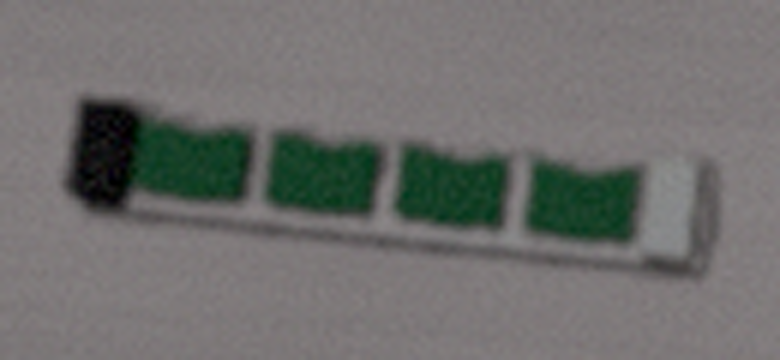

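Run:
```python
from h import *
np.set_printoptions(precision=4,suppress=True)
s=pickle.load(open('side0.pkl','rb'));print('sidecam',ray(s,[[0,0]])[0])
c=pickle.load(open('top0.pkl','rb'));im=c['img']
hsv=cv2.cvtColor(cv2.GaussianBlur(im,(3,3),0),cv2.COLOR_BGR2HSV)
def blobs(m,mn):
    n,l,st,ce=cv2.connectedComponentsWithStats(m.astype(np.uint8))
    return [(st[i],ce[i],cv2.minAreaRect(np.argwhere(l==i)[:,::-1].astype(np.float32))) for i in range(1,n) if st[i][4]>mn]
H,S,V=[hsv[...,i].astype(int) for i in range(3)]
print('green');
g=(H>55)&(H<80)&(S>130)
for b in blobs(g,50): print(b, onz(c,[b[1]],.036))
roi=np.zeros_like(g);roi[170:225,380:465]=1
print('HSV samples',[hsv[y,x] for x,y in((398,205),(397,190),(442,200),(440,186),(420,195))])
for nm,m in dict(cream=(H<35)&(S>30)&(V>140),amber=(H<22)&(S>130)&(V>140),brown=(H<20)&(S>80)&(V<135),black=(V<45)).items():
    for b in blobs(m&roi,60): print(nm,b,onz(c,[b[1]],.073))
```

```text
sidecam [-0.0986 -0.7633  0.9454]
green
(array([170, 191,  21,  11, 166], dtype=int32), array([180.3675, 196.4217]), ((180.11538696289062, 196.57693481445312), (19.225383758544922, 9.302603721618652), 7.125016689300537)) [[0.5215 0.306  0.036 ]]
(array([196, 194,  16,  10, 134], dtype=int32), array([203.2687, 198.8358]), ((203.5, 198.5), (9.0, 15.0), 90.0)) [[0.5196 0.2508 0.036 ]]
(array([217, 196,  16,  11, 133], dtype=int32), array([224.7368, 201.2707]), ((224.82945251464844, 201.3583526611328), (15.28174877166748, 8.819316864013672), 8.746161460876465)) [[0.5173 0.1992 0.036 ]]
(array([239, 199,  16,  10, 135], dtype=int32), array([246.5556, 203.6074]), ((246.480224609375, 203.69802856445312), (15.02506160736084, 8.855831146240234), 5.710593223571777)) [[0.5153 0.147  0.036 ]]
HSV samples [array([ 32,  26, 135], dtype=uint8), array([ 10, 159,  88], dtype=uint8), array([ 18, 175, 130], dtype=uint8), array([90, 51,  5], dtype=uint8), array([ 88,  91, 106], dtype=uint8)]
brown (array([387, 184,  19,  14, 250], dtype=int32), array([396.036, 190.512]), ((396.0, 190.5), (13.0, 18.0), 90.0)) [[ 0.5632 -0.1991  0.073 ]]
brown (array([432, 189,  21,  20, 327], dtype=int32), array([441.893 , 199.0428]), ((442.0, 198.5), (19.0, 20.0), 90.0)) [[ 0.5506 -0.3053  0.073 ]]
black (array([431, 179,  20,  15, 255], dtype=int32), array([440.2863, 185.949 ]), ((440.3074035644531, 185.88116455078125), (13.037147521972656, 19.646255493164062), 84.80557250976562)) [[ 0.5812 -0.3008  0.073 ]]
```

```bash
python3 -m crank '[1,8.6,-5.8,-2,0,0,0, 1,17.2,-11.6,-4,0,0,0, 1,25.8,-17.4,-6,0,0,0, 1,34,-23,-8,0,0,0, 1,42,-28,-10,0,0,0]' 20; python3 -m crank '[1,14,-14,-4,0,0,0, 1,14,-14,-4,0,0,0, 1,14,-14,-4,0,0,0, 1,14,-14,-4,0,0,0, 1,14,-14,-4,0,0,0]'
```

```text
t: 0.6
position: [0.3171, -0.45, 0.2741]
tcp_rot: [0.993, 0.116, -0.0, -0.001]
contact_force: [1.3, -0.2, -0.0]
grip_width: 0.0922
t: 1.1
position: [0.4256, -0.2746, 0.3161]
tcp_rot: [0.993, 0.122, 0.002, -0.001]
contact_force: [0.9, -0.3, 0.3]
grip_width: 0.0917
```

```bash
python3 -m crank '[0.4,9,-39,-2,0,0,0, 0.4,9,-39,-2,0,0,0, 0.4,9,-39,-2,0,0,0, 0.4,9,-39,-2,0,0,0, 0.4,9,-39,-2,0,0,0]'; python3 -m crank '[0.4,3,-14,0,0,0,0, 0.4,3,-14,0,0,0,0, 0.4,3,-14,0,0,0,0, 0.4,3,-14,0,0,0,0, 0.4,3,-14,0,0,0,0]'
python3 - <<'E'
from workcell import arm
import cv2,pickle
for n in("side","top"):
    c=arm.capture(n); cv2.imwrite(f"pics/{n}1.png",c["img"]); pickle.dump(c,open(n+"1.pkl","wb"))
E
```

```text
t: 1.6
position: [0.419, -0.0305, 0.3282]
tcp_rot: [0.993, 0.121, 0.001, -0.001]
contact_force: [1.3, 0.6, 0.2]
grip_width: 0.0647
t: 2.1
position: [0.4141, 0.1129, 0.3283]
tcp_rot: [0.992, 0.123, 0.001, -0.001]
contact_force: [-0.7, -1.3, 0.1]
grip_width: 0.0641
```

View pics/side1.png

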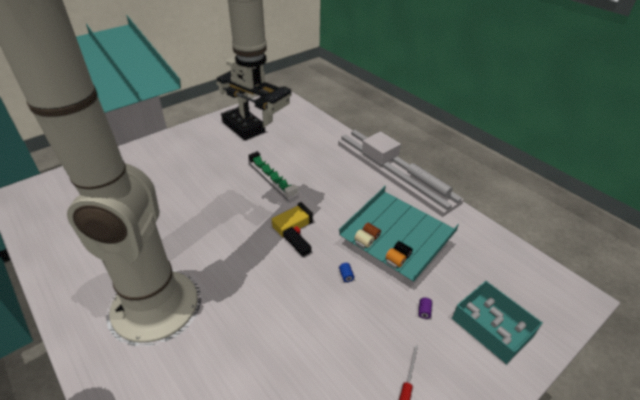

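The side view is now clear: cream (364,238), brown (372,230), amber (397,257), black (403,248), and saddles from (258,160) to (285,188). Now I'll triangulate.

Run:
```python
from h import *
s=pickle.load(open('side1.pkl','rb'))['img'];t=pickle.load(open('top1.pkl','rb'))['img']
f=dict(interpolation=cv2.INTER_CUBIC)
a=cv2.resize(s[215:275,345:425],(400,300),**f);b=cv2.resize(s[145:205,240:320],(400,300),**f)
c=cv2.resize(t[170:230,375:475],(400,240),**f);d=cv2.resize(t[170:230,150:280],(400,185),**f)
o=np.zeros((560,800,3),np.uint8);o[:300,:400]=a;o[:300,400:]=b;o[310:550,:400]=c;o[310:495,400:]=d
cv2.imwrite('pics/z1.png',cv2.convertScaleAbs(o,alpha=1.4))
for n,im,pts in(('s',s,((364,238),(372,230),(397,257),(403,248))),('t',t,((398,205),(397,190),(442,200),(440,186)))):
    h=cv2.cvtColor(im,cv2.COLOR_BGR2HSV);print(n,[h[y,x] for x,y in pts])
```

```text
s [array([ 26,  57, 198], dtype=uint8), array([ 10, 188, 114], dtype=uint8), array([ 16, 199, 195], dtype=uint8), array([ 48, 106,  12], dtype=uint8)]
t [array([ 34,  27, 144], dtype=uint8), array([  9, 155,  94], dtype=uint8), array([ 17, 173, 136], dtype=uint8), array([ 36, 111,  23], dtype=uint8)]
```

View pics/z1.png

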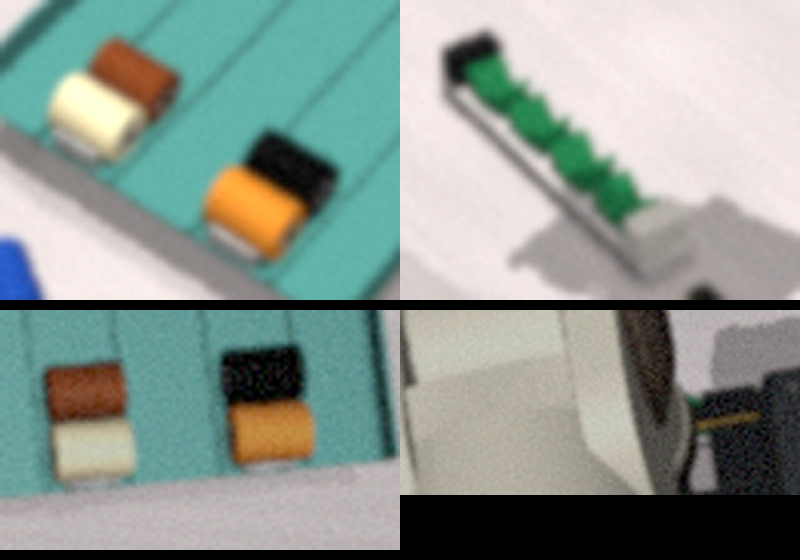

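```bash
cat >> h.py <<'E'
def tri(c1,u1,c2,u2):
    o1,d1=ray(c1,[u1]);o2,d2=ray(c2,[u2]);d1=d1[0];d2=d2[0]
    d1=d1/np.linalg.norm(d1);d2=d2/np.linalg.norm(d2)
    k=np.linalg.lstsq(np.c_[d1,-d2],o2-o1,rcond=None)[0]
    a=o1+k[0]*d1;b=o2+k[1]*d2
    return (a+b)/2,np.linalg.norm(a-b)
def mask(im,nm,roi):
    h=cv2.cvtColor(cv2.GaussianBlur(im,(3,3),0),cv2.COLOR_BGR2HSV).astype(int);H,S,V=h[...,0],h[...,1],h[...,2]
    m=dict(amber=(H>11)&(H<24)&(S>110)&(V>75),brown=(H<14)&(S>100)&(V<150),black=(V<48),cream=(H>15)&(H<45)&(S>16)&(V>100),green=(H>55)&(H<82)&(S>130))[nm]
    r=np.zeros(m.shape,bool);x0,y0,x1,y1=roi;r[y0:y1,x0:x1]=1
    return (m&r).astype(np.uint8)
def blob(im,nm,roi):
    n,l,st,ce=cv2.connectedComponentsWithStats(mask(im,nm,roi))
    i=1+np.argmax(st[1:,4]); return ce[i],st[i]
E
python3 - <<'E'
from h import *
np.set_printoptions(precision=4,suppress=True)
s=pickle.load(open('side1.pkl','rb'));t=pickle.load(open('top1.pkl','rb'));t0=pickle.load(open('top0.pkl','rb'))
P={}
for n in('cream','amber','brown','black'):
    a,sa=blob(s['img'],n,(350,215,420,270));b,sb=blob(t['img'],n,(384,174,464,214))
    p,e=tri(s,a,t,b);P[n]=p;print(n,a,sa,b,sb,p,e)
for a,b in(('cream','brown'),('amber','black'),('cream','amber'),('brown','black')): print(a,b,np.linalg.norm(P[a]-P[b]),P[b]-P[a])
# saddle blobs
for c,roi in((s,(245,145,310,205)),(t0,(160,180,260,215))):
    n,l,st,ce=cv2.connectedComponentsWithStats(mask(c['img'],'green',roi));print([ (ce[i],st[i]) for i in range(1,n) if st[i][4]>20])
E
```

```text
cream [363.4058 237.7295] [355 229  19  18 207] [398.0311 204.821 ] [389 198  19  15 257] [ 0.5309 -0.2056  0.0676] 0.0004681239853908907
amber [395.3807 256.5183] [386 248  20  19 218] [442.4884 199.9845] [433 193  20  15 258] [ 0.5496 -0.3079  0.0679] 9.08407651569618e-05
brown [371.3359 229.7344] [364 224  16  14 128] [395.9345 190.262 ] [387 184  19  14 229] [ 0.5649 -0.1995  0.0721] 0.0020734446875985187
black [403.0949 248.4526] [395 242  17  16 137] [440.25   185.9375] [430 179  21  15 256] [ 0.583  -0.3021  0.071 ] 0.002917727564579055
cream brown 0.03482839898953332 [0.034  0.0061 0.0045]
amber black 0.033993079427018506 [0.0334 0.0058 0.003 ]
cream amber 0.10391238115145425 [ 0.0187 -0.1022  0.0003]
brown black 0.10413598973494834 [ 0.0181 -0.1025 -0.0011]
[(array([269.3348, 171.6043]), array([253, 156,  34,  32, 230], dtype=int32))]
[(array([180.3675, 196.4217]), array([170, 191,  21,  11, 166], dtype=int32)), (array([203.2687, 198.8358]), array([196, 194,  16,  10, 134], dtype=int32)), (array([224.7368, 201.2707]), array([217, 196,  16,  11, 133], dtype=int32)), (array([246.5556, 203.6074]), array([239, 199,  16,  10, 135], dtype=int32))]
```

Run:
```python
from h import *
np.set_printoptions(precision=4,suppress=True)
s=pickle.load(open('side1.pkl','rb'));t0=pickle.load(open('top0.pkl','rb'))
def sad(c,o,yaw):  # o: saddle origin; local x along roller axis; returns union mask at 8x
    Rz=R.from_euler('z',yaw).as_matrix();m=np.zeros((400*8,640*8),np.uint8)
    L=lambda pts:np.array(pts)@Rz.T+o
    prof=[(-.017,0),(.017,0),(.017,.023),(0,.006),(-.017,.023)]
    F=[[(x,y,z) for y,z in prof] for x in(-.014,.014)]
    F+=[[(-.014,y,.023),(.014,y,.023),(.014,0,.006),(-.014,0,.006)] for y in(-.017,.017)]
    F+=[[(-.014,y,0),(.014,y,0),(.014,y,.023),(-.014,y,.023)] for y in(-.017,.017)]
    for f in F: cv2.fillPoly(m,[np.round((proj(c,L(f))+.5)*8).astype(int)],1)
    return m
def cen(m):
    M=cv2.moments(m,True);return np.array([M['m10']/M['m00'],M['m01']/M['m00']])/8-.5
meas=np.array([[246.56,203.61],[224.74,201.27],[203.27,198.84]])
yaw=-np.deg2rad(2.4)
o=np.array([.5153,.147,.02])
for it in range(3):
    ry=np.array([-np.sin(yaw),np.cos(yaw),0]);P=[]
    for k in range(3):
        ok=o+ry*.052*k
        off=cen(sad(t0,ok,yaw))-proj(t0,ok+[0,0,.03])[0]
        P.append(onz(t0,[meas[k]-off],.05)[0])
    P=np.array(P);d=P[2]-P[0];yaw=np.arctan2(-d[0],d[1]);o=P.mean(0)-np.array([-np.sin(yaw),np.cos(yaw),0])*.052;o[2]=.02
    print(P,np.rad2deg(yaw),np.linalg.norm(d)/2,off)
# side check
ry=np.array([-np.sin(yaw),np.cos(yaw),0])
m=sum(sad(s,o+ry*.052*k,yaw) for k in range(4))>0
c=cen(m.astype(np.uint8));print('side pred',c,'meas [269.33,171.60]; px per mm', (proj(s,o+[.01,0,0])-proj(s,o))/10,(proj(s,o+[0,.01,0])-proj(s,o))/10)
# tag line
for k,n in((-36/52,'white'),(3+36/52,'black')): print(n,proj(t0,o+ry*.052*k+[0,0,.026]))
```

```text
[[0.5168 0.1476 0.05  ]
 [0.5187 0.2    0.05  ]
 [0.521  0.2517 0.05  ]] -2.310803806813099 0.05206507519496557 [1.6006 1.8225]
[[0.5168 0.1476 0.05  ]
 [0.5187 0.2    0.05  ]
 [0.5209 0.2517 0.05  ]] -2.2853143020717517 0.052086600221137584 [1.6266 1.803 ]
[[0.5168 0.1476 0.05  ]
 [0.5187 0.2    0.05  ]
 [0.521  0.2518 0.05  ]] -2.298141168847651 0.05211000376403961 [1.6436 1.8194]
side pred [271.7796 173.9946] meas [269.33,171.60]; px per mm [[ 0.2481 -0.1221]] [[-0.1795 -0.1548]]
white [[260.8912 203.835 ]]
black [[165.3486 193.3795]]
```

Run:
```python
from h import *
s=pickle.load(open('side1.pkl','rb'));t=pickle.load(open('top0.pkl','rb'))
yaw=np.deg2rad(-2.3);ry=np.array([-np.sin(yaw),np.cos(yaw),0]);rx=np.array([np.cos(yaw),np.sin(yaw),0]);o=np.array([.5168,.1477,.02])
out=[]
for c,(x0,y0,x1,y1) in((s,(240,145,320,205)),(t,(150,170,280,230))):
    im=cv2.resize(c['img'][y0:y1,x0:x1],None,fx=6,fy=6,interpolation=cv2.INTER_CUBIC);im=cv2.convertScaleAbs(im,alpha=1.3)
    for k in range(4):
        for a in(-1,1):
            for b in(-1,1):
                u=(proj(c,o+ry*(.052*k+b*.017)+rx*a*.014+[0,0,.023])[0]-[x0,y0]+.5)*6
                cv2.circle(im,tuple(np.round(u).astype(int)),3,(0,0,255),-1)
    for k,n in((-36/52,'w'),(3+36/52,'b')):
      for a in(-1,1):
        for b in(-1,1):
            u=(proj(c,o+ry*(.052*k+b*.010)+rx*a*.02+[0,0,.026])[0]-[x0,y0]+.5)*6
            cv2.circle(im,tuple(np.round(u).astype(int)),3,(255,0,255),-1)
    out.append(im)
o=np.zeros((730,780,3),np.uint8);o[:360,:480]=out[0];o[365:725]=out[1]
cv2.imwrite('pics/ov1.png',cv2.resize(o,None,fx=.8,fy=.8))
```

```text
(no output)
```

View pics/ov1.png

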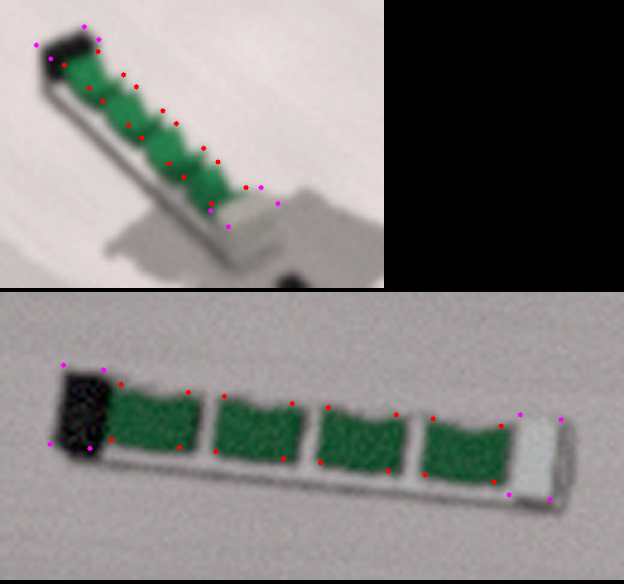

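```bash
cat > ov.py <<'E'
from h import *
import sys
def draw(c,roi,f,o,yawd,fn):
    yaw=np.deg2rad(yawd);ry=np.array([-np.sin(yaw),np.cos(yaw),0]);rx=np.array([np.cos(yaw),np.sin(yaw),0]);o=np.array([*o,.02])
    x0,y0,x1,y1=roi
    im=cv2.resize(c['img'][y0:y1,x0:x1],None,fx=f,fy=f,interpolation=cv2.INTER_CUBIC);im=cv2.convertScaleAbs(im,alpha=1.4)
    def box(cy,hx,hy,z0,z1,col):
        q=[o+ry*(cy+b*hy)+rx*a*hx+[0,0,z] for z in(z0,z1) for a,b in((-1,-1),(-1,1),(1,1),(1,-1))]
        u=np.round((proj(c,q)-[x0,y0]+.5)*f).astype(int)
        for i in range(4):
            for p,r in((i,(i+1)%4),(4+i,4+(i+1)%4),(i,i+4)): cv2.line(im,tuple(map(int,u[p])),tuple(map(int,u[r])),col,1)
    for k in range(4): box(.052*k,.014,.017,0,.023,(0,0,255))
    for cy in(-.036,.192): box(cy,.02,.01,0,.026,(255,0,255))
    box(.078,.02,.127,-.02,0,(255,0,0))
    cv2.imwrite(fn,im)
if __name__=='__main__':
    x,y,w=map(float,sys.argv[1:4])
    draw(pickle.load(open('side1.pkl','rb')),(240,145,310,205),9,(x,y),w,'pics/ovs%s.png'%sys.argv[4])
    draw(pickle.load(open('top0.pkl','rb')),(155,180,275,220),6,(x,y),w,'pics/ovt%s.png'%sys.argv[4])
E
python3 ov.py .5168 .1477 -2.3 a
```

```text
(no output)
```

View pics/ovsa.png

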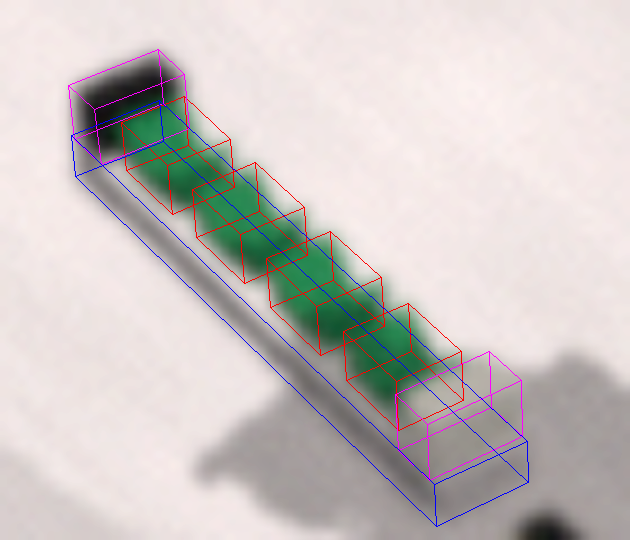

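View pics/ovta.png

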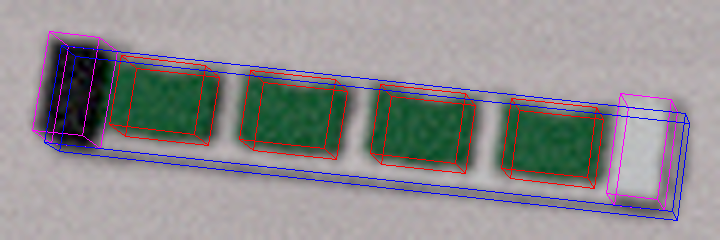

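```bash
cat > go.py <<'E'
import sys,numpy as np
from workcell import arm
from scipy.spatial.transform import Rotation as R
x,y,z,yaw=map(float,sys.argv[1:5])
s=arm.observe();A=R.from_quat(s['tcp_rot'])
T=R.from_euler('z',yaw,degrees=True)*R.from_euler('x',180,degrees=True)
print('cm',np.round(A.inv().apply(np.array([x,y,z])-s['position'])*100,2),'deg',np.round((A.inv()*T).as_rotvec(degrees=True),1),'t',round(s['t'],2),'j7',round(s['joint_positions'][6],2),'F',np.round(s['contact_force'],1),'pos',np.round(s['position'],4),'w',round(s['grip_width'],4))
E
python3 go.py .5309 -.2056 .16 10.4
```

```text
cm [ 3.72 33.54 16.78] deg [-0.1 -0.1  3.4] t 2.2 j7 -1.63 F [ 0.3  0.2 -0.7] pos [0.4144 0.1109 0.3281] w 0.0642
```

```bash
python3 -m crank '[0.4,0.8,7,2,0,0,1, 0.4,1.6,14,4,0,0,2, 0.4,2.4,21,7,0,0,3, 0.4,3.2,28,11,0,0,3.4, 0.4,3.7,33.5,15,0,0,3.4]'; python3 go.py .5309 -.2056 .14 10.4
```

```text
t: 2.7
position: [0.4944, -0.1098, 0.2369]
tcp_rot: [0.996, 0.088, 0.001, 0.0]
contact_force: [0.0, 0.3, 1.3]
grip_width: 0.0645
cm [ 1.88 10.07  9.7 ] deg [ 0.  -0.1 -0.3] t 2.7 j7 -1.47 F [0.  0.3 1.3] pos [ 0.4944 -0.1098  0.2369] w 0.0645
```

```bash
python3 -m crank '[0.4,1,4.5,3,0,0,-0.3, 0.4,1.9,9,6,0,0,-0.3, 0.4,1.9,10.1,9,0,0,-0.3, 0.4,1.9,10.1,9.7,0,0,-0.3, 0.4,1.9,10.1,9.7,0,0,-0.3]'; python3 go.py .5309 -.2056 .061 10.4
python3 - <<'E'
from workcell import arm
from h import *
for n in("side","top"):
    c=arm.capture(n); pickle.dump(c,open(n+"2.pkl","wb"))
    x0,y0,x1,y1=(320,170,440,280) if n=="side" else (350,130,480,230)
    cv2.imwrite(f"pics/{n}2.png",cv2.convertScaleAbs(cv2.resize(c["img"][y0:y1,x0:x1],None,fx=5,fy=5,interpolation=cv2.INTER_CUBIC),alpha=1.4))
E
```

```text
t: 3.2
position: [0.5286, -0.2073, 0.1375]
tcp_rot: [0.996, 0.089, -0.001, -0.001]
contact_force: [-0.1, -0.5, 0.4]
grip_width: 0.0644
cm [ 0.28 -0.1   7.65] deg [-0.2  0.1 -0.2] t 3.2 j7 -1.43 F [-0.1 -0.5  0.4] pos [ 0.5286 -0.2073  0.1375] w 0.0644
```

View pics/side2.png

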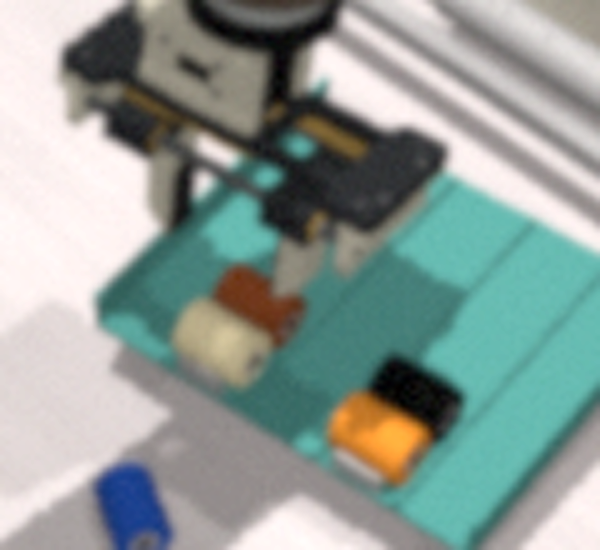

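View pics/top2.png

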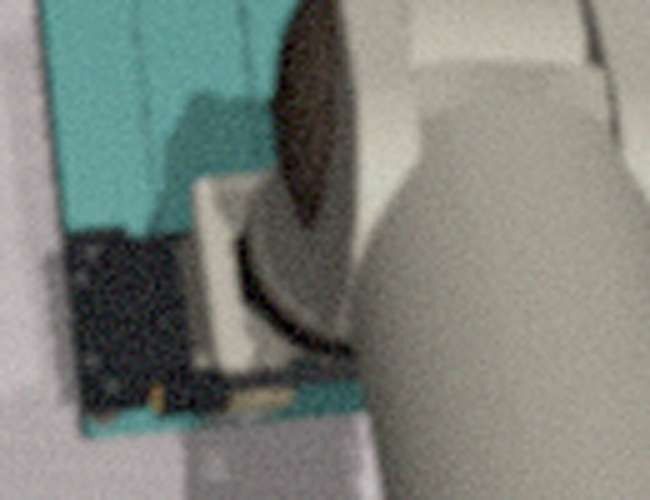

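Run:
```python
from h import *
from workcell import arm
s=pickle.load(open('side2.pkl','rb'));o=arm.observe();A=R.from_quat(o['tcp_rot'])
for d in(-.065,-.032,0,.032,.065): print(d,(proj(s,o['position']+A.apply([0,d,0]))[0]-[320,170]+.5)*5)
print((proj(s,[.5309,-.2056,.068])[0]-[320,170]+.5)*5)
```

```text
-0.065 [134.09129123 190.30703903]
-0.032 [182.9786573  217.92180458]
0 [231.62802694 245.40286841]
0.032 [281.54854403 273.6027399 ]
0.065 [334.41193158 303.46586709]
[219.96425133 340.52256574]
```

Side view: the fingertips at about (175,220) and (288,285) match the projected TCP, and cream lies centred below. Descending.

```bash
python3 -m crank '[0.4,0.3,-0.1,1,0,0,-0.2, 0.4,0.3,-0.1,3,0,0,-0.2, 0.4,0.3,-0.1,5,0,0,-0.2, 0.4,0.3,-0.1,6.7,0,0,-0.2, 0.4,0.3,-0.1,7.6,0,0,-0.2]'; python3 go.py .5309 -.2056 .061 10.4
```

```text
t: 3.8
position: [0.5338, -0.2033, 0.0638]
tcp_rot: [0.996, 0.093, 0.001, -0.0]
contact_force: [-0.6, -0.0, -0.4]
grip_width: 0.064
cm [-0.33  0.17  0.28] deg [-0.  -0.1  0.3] t 3.8 j7 -1.5 F [-0.6 -0.  -0.4] pos [ 0.5338 -0.2033  0.0638] w 0.064
```

```bash
python3 -m crank '[0.4,-0.3,0.2,0.2,0,0,0, 0.4,-0.3,0.2,0.2,0,0,0, -0.2,-0.3,0.2,0.2,0,0,0, -0.4,-0.3,0.2,0.2,0,0,0, -0.4,-0.3,0.2,0.2,0,0,0]' 20; python3 go.py .5309 -.2056 .061 10.4
```

```text
t: 4.3
position: [0.5316, -0.2059, 0.0624]
tcp_rot: [0.996, 0.093, 0.001, 0.0]
contact_force: [-0.3, 0.0, 1.5]
grip_width: 0.0447
cm [-0.06 -0.05  0.14] deg [ 0.  -0.1  0.3] t 4.3 j7 -1.5 F [-0.3  0.   1.5] pos [ 0.5316 -0.2059  0.0624] w 0.0447
```

```bash
python3 -m crank '[-0.4,0,0,0,0,0,0, -0.4,0,0,-2,0,0,0, -0.4,0,0,-6,0,0,0, -0.4,0,0,-10,0,0,0, -0.4,0,0,-10,0,0,0]' 20; python3 go.py .51 .148 .12 87.7;  python3 - <<'E'
from workcell import arm
from h import *
for n in("side",):
    c=arm.capture(n); pickle.dump(c,open(n+"3.pkl","wb"))
    x0,y0,x1,y1=(320,170,440,280)
    cv2.imwrite(f"pics/{n}3.png",cv2.convertScaleAbs(cv2.resize(c["img"][y0:y1,x0:x1],None,fx=5,fy=5,interpolation=cv2.INTER_CUBIC),alpha=1.4))
E
```

```text
t: 4.8
position: [0.5354, -0.2066, 0.168]
tcp_rot: [0.996, 0.093, 0.006, 0.002]
contact_force: [1.3, -0.2, -0.2]
grip_width: 0.0442
cm [  4.05 -35.34   4.64] deg [  0.7  -0.3 -77. ] t 4.8 j7 -1.41 F [ 1.3 -0.2 -0.2] pos [ 0.5354 -0.2066  0.168 ] w 0.0442
```

View pics/side3.png

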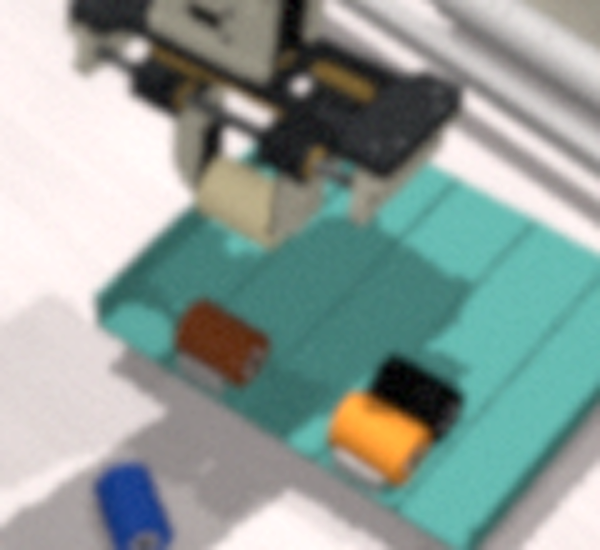

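Cream is held and level, and brown has rolled to the stop. j7 would run out of range if I turned −77°, so I'll turn +103° instead (a half turn is equivalent).

```bash
python3 -m crank '[-0.4,0.5,-4,0,0,0,8.5, -0.4,1,-8,0,0,0,17, -0.4,1.5,-13,1,0,0,25.5, -0.4,2,-17,1,0,0,34, -0.4,2.5,-21,2,0,0,42.5]'; python3 go.py .5168 .1477 .12 -92.3
```

```text
t: 5.35
position: [0.5187, 0.0052, 0.1443]
tcp_rot: [0.962, -0.273, 0.004, 0.0]
contact_force: [0.9, -0.2, -2.0]
grip_width: 0.0444
cm [ -7.66 -12.02   2.4 ] deg [-0.3 -0.4 60.7] t 5.35 j7 -2.48 F [ 0.9 -0.2 -2. ] pos [0.5187 0.0052 0.1443] w 0.0444
```

```bash
python3 -m crank '[-0.4,-1,-2,0,0,0,-8.5, -0.4,-2,-4,0,0,0,-17, -0.4,-4,-7,0,0,0,-25.5, -0.4,-6,-9.5,0,0,0,-34, -0.4,-7.6,-12,0,0,0,-42.5]'; python3 go.py .5168 .1477 .12 87.7
```

```text
t: 5.85
position: [0.5154, 0.1484, 0.1426]
tcp_rot: [0.995, 0.098, 0.003, 0.002]
contact_force: [0.1, 0.9, -0.4]
grip_width: 0.0438
cm [0.11 0.09 2.26] deg [  0.4  -0.1 -76.5] t 5.85 j7 -2.11 F [ 0.1  0.9 -0.4] pos [0.5154 0.1484 0.1426] w 0.0438
```

```bash
python3 -m crank '[-0.4,0,0,0,0,0,-8.5, -0.4,0.1,0.1,0,0,0,-17, -0.4,0.1,0.1,0,0,0,-25.5, -0.4,0.1,0.1,0,0,0,-34, -0.4,0.1,0.1,0,0,0,-42.5]';python3 -m crank '[-0.4,0,0,0,0,0,-8.5, -0.4,0,0,0,0,0,-17, -0.4,0,0,0,0,0,-25.5, -0.4,0,0,0,0,0,-34, -0.4,0,0,0,0,0,-34]'; python3 go.py .5168 .1477 .0675 87.7
```

```text
t: 6.35
position: [0.5156, 0.1472, 0.1412]
tcp_rot: [0.891, 0.455, 0.001, 0.002]
contact_force: [0.4, 0.2, -1.0]
grip_width: 0.0435
t: 6.85
position: [0.5146, 0.1468, 0.1397]
tcp_rot: [0.718, 0.696, -0.001, 0.001]
contact_force: [0.9, 0.7, -0.9]
grip_width: 0.0438
cm [0.12 0.21 7.22] deg [0.  0.2 0.5] t 6.85 j7 -0.95 F [ 0.9  0.7 -0.9] pos [0.5146 0.1468 0.1397] w 0.0438
```

```bash
python3 -m crank '[-0.4,0.1,0.2,2,0,0,0.5, -0.4,0.1,0.2,4,0,0,0.5, -0.4,0.1,0.2,6,0,0,0.5, -0.4,0.1,0.2,7.2,0,0,0.5, -0.4,0.1,0.2,7.2,0,0,0.5]'; python3 go.py .5168 .1477 .0435 87.7;  python3 - <<'E'
from workcell import arm
from h import *
for n in("side","top"):
    c=arm.capture(n); pickle.dump(c,open(n+"4.pkl","wb"))
    x0,y0,x1,y1=(230,120,340,210) if n=="side" else (150,140,310,250)
    f=6 if n=="side" else 5
    cv2.imwrite(f"pics/{n}4.png",cv2.convertScaleAbs(cv2.resize(c["img"][y0:y1,x0:x1],None,fx=f,fy=f,interpolation=cv2.INTER_CUBIC),alpha=1.4))
E
```

```text
t: 7.35
position: [0.5151, 0.1469, 0.0658]
tcp_rot: [0.722, 0.692, -0.002, 0.0]
contact_force: [-0.6, -0.3, 0.5]
grip_width: 0.0438
cm [0.1  0.17 2.23] deg [-0.2  0.2 -0.1] t 7.35 j7 -1.04 F [-0.6 -0.3  0.5] pos [0.5151 0.1469 0.0658] w 0.0438
```

View pics/side4.png

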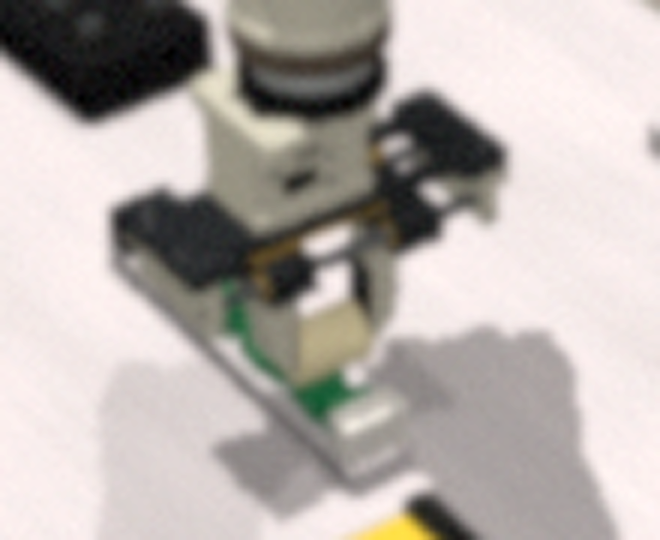

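View pics/top4.png

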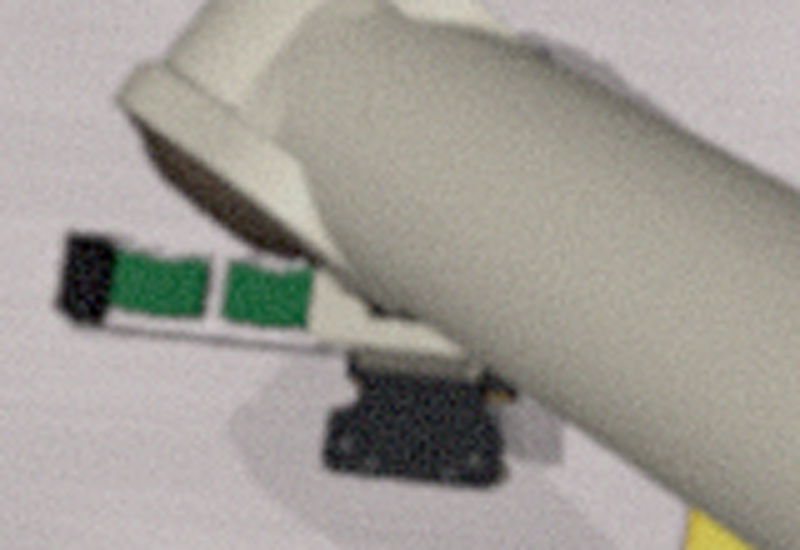

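```bash
python3 -m crank '[-0.4,0.1,0.2,0.5,0,0,0, -0.4,0.1,0.2,1,0,0,0, -0.4,0.1,0.2,1.5,0,0,0, -0.4,0.1,0.2,1.8,0,0,0, -0.4,0.1,0.2,1.8,0,0,0]'; python3 go.py .5168 .1477 .045 87.7
```

```text
t: 7.95
position: [0.5191, 0.1476, 0.0501]
tcp_rot: [0.722, 0.692, -0.001, 0.002]
contact_force: [-0.3, -2.5, 4.4]
grip_width: 0.0439
cm [ 0.   -0.23  0.51] deg [ 0.1  0.3 -0.1] t 7.95 j7 -1.06 F [-0.3 -2.5  4.4] pos [0.5191 0.1476 0.0501] w 0.0439
```

```bash
python3 -m crank '[-0.4,-0.1,-0.1,0,0,0,0, -0.4,-0.2,-0.1,0.1,0,0,0, -0.4,-0.3,-0.1,0.2,0,0,0, -0.4,-0.3,-0.1,0.3,0,0,0, -0.4,-0.3,-0.1,0.3,0,0,0]'; python3 go.py .5168 .1477 .045 87.7
```

```text
t: 8.45
position: [0.5181, 0.1456, 0.048]
tcp_rot: [0.722, 0.692, -0.001, 0.002]
contact_force: [-2.3, -0.3, 10.4]
grip_width: 0.0436
cm [ 0.21 -0.14  0.3 ] deg [ 0.1  0.3 -0.1] t 8.45 j7 -1.06 F [-2.3 -0.3 10.4] pos [0.5181 0.1456 0.048 ] w 0.0436
```

```bash
python3 -m crank '[-0.4,0,0,-0.1,0,0,0, 0.3,0,0,-0.1,0,0,0, 0.3,0,0,-0.1,0,0,0, 0.3,0,0,-0.1,0,0,0, 0.3,0,0,-0.1,0,0,0]'; python3 -m crank '[0.3,0,0,-2,0,0,0, 0.3,0,0,-5,0,0,0, 0.3,0,0,-9,0,0,0, 0.3,0,0,-12,0,0,0, 0.3,0,0,-12,0,0,0]'; python3 go.py .5496 -.3079 .14 10.4
```

```text
t: 8.95
position: [0.518, 0.1454, 0.0488]
tcp_rot: [0.722, 0.692, -0.001, 0.002]
contact_force: [0.2, 0.1, -0.6]
grip_width: 0.0595
t: 9.45
position: [0.5202, 0.1475, 0.1728]
tcp_rot: [0.722, 0.692, 0.002, 0.004]
contact_force: [0.2, -0.3, -0.3]
grip_width: 0.0598
cm [-45.37   4.8    3.43] deg [ 0.5 -0.2 77.2] t 9.45 j7 -0.92 F [ 0.2 -0.3 -0.3] pos [0.5202 0.1475 0.1728] w 0.0598
```

```bash
python3 -m crank '[0.4,-5,0.5,0,0,0,8.5, 0.4,-10,1,0,0,0,17, 0.4,-15,1.5,0,0,0,25.5, 0.4,-20,2,0,0,0,34, 0.4,-25,2.5,0,0,0,42.5]'; python3 go.py .5496 -.3079 .14 10.4
python3 - <<'E'
from workcell import arm
from h import *
out=[]
for n in("side","top"):
    c=arm.capture(n); pickle.dump(c,open(n+"5.pkl","wb"))
    x0,y0,x1,y1=(230,120,340,210) if n=="side" else (150,160,310,250)
    f=5 
    out.append(cv2.convertScaleAbs(cv2.resize(c["img"][y0:y1,x0:x1],None,fx=f,fy=f,interpolation=cv2.INTER_CUBIC),alpha=1.4))
cv2.imwrite("pics/s5.png",out[0]);cv2.imwrite("pics/t5.png",out[1])
E
```

```text
t: 9.95
position: [0.5341, -0.1047, 0.1729]
tcp_rot: [0.925, 0.381, 0.003, 0.003]
contact_force: [0.8, 0.2, 0.3]
grip_width: 0.0645
cm [-13.22  15.5    3.36] deg [ 0.3 -0.3 34.4] t 9.95 j7 -1.1 F [0.8 0.2 0.3] pos [ 0.5341 -0.1047  0.1729] w 0.0645
```

View pics/s5.png

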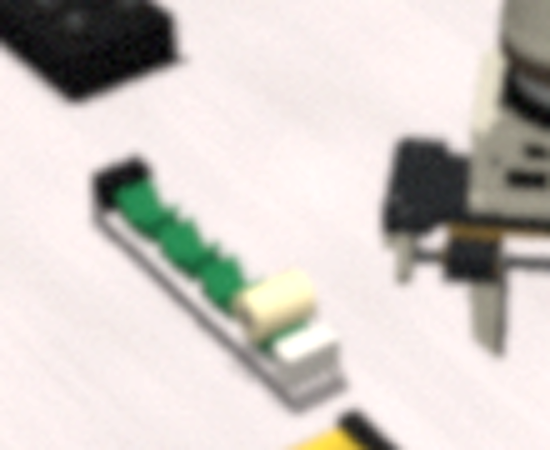

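View pics/t5.png

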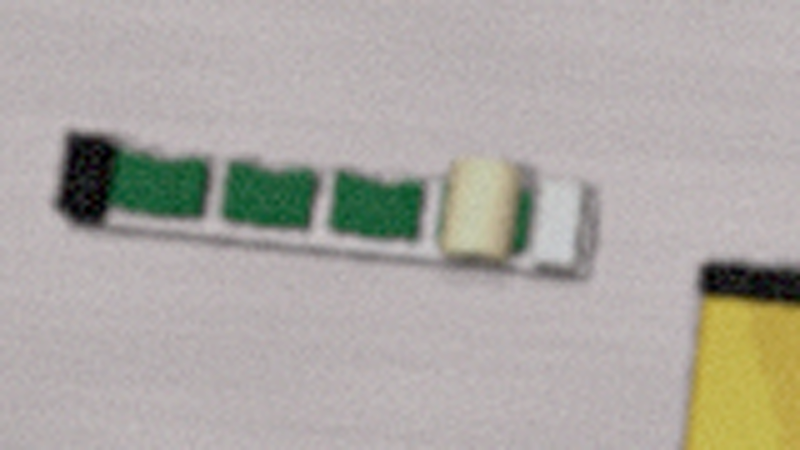

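```bash
python3 - <<'E'
from h import *
np.set_printoptions(precision=4,suppress=True)
s=pickle.load(open('side5.pkl','rb'));t=pickle.load(open('top5.pkl','rb'))
a,sa=blob(s['img'],'cream',(270,170,294,190));b,sb=blob(t['img'],'cream',(236,185,257,214))
print(a,sa,b,sb,tri(s,a,t,b),onz(t,[b],.05),onz(s,[a],.05))
E
python3 ov.py .5168 .1477 -2.3 b; python3 - <<'E'
E
```

```text
[284.7943 180.3486] [276 173  18  17 175] [244.792  200.6861] [237 191  17  20 274] (array([0.5202, 0.1496, 0.0485]), np.float64(0.0012189167227017465)) [[0.5194 0.1496 0.05  ]] [[0.5197 0.1478 0.05  ]]
```

Cream triangulates to (0.520,0.150,0.0485), so it is seated, but about 2.5 mm too far in +x. I'll mend that later. Next is amber.

```bash
python3 -m crank '[0.4,-3.5,4,0.5,0,0,8.5, 0.4,-7,8,1,0,0,17, 0.4,-10,12,2,0,0,25.5, 0.4,-13.2,15.5,3,0,0,34, 0.4,-13.2,15.5,3.4,0,0,34]'; python3 go.py .549 -.3095 .09 10.4
```

```text
t: 10.55
position: [0.5455, -0.3231, 0.1376]
tcp_rot: [0.997, 0.083, 0.001, 0.005]
contact_force: [0.1, -0.2, -0.6]
grip_width: 0.0641
cm [ 0.57 -1.34  4.74] deg [ 0.6 -0.1 -0.9] t 10.55 j7 -1.32 F [ 0.1 -0.2 -0.6] pos [ 0.5455 -0.3231  0.1376] w 0.0641
```

```bash
python3 -m crank '[0.4,0.3,-0.7,1,0.6,0,-0.9, 0.4,0.6,-1.3,2,0.6,0,-0.9, 0.4,0.6,-1.3,3,0.6,0,-0.9, 0.4,0.6,-1.3,4,0.6,0,-0.9, 0.4,0.6,-1.3,4,0.6,0,-0.9]'; python3 go.py .549 -.3095 .061 10.4
```

```text
t: 11.05
position: [0.5486, -0.3076, 0.0957]
tcp_rot: [0.996, 0.092, -0.0, -0.001]
contact_force: [-0.8, -0.5, -1.2]
grip_width: 0.0644
cm [0.01 0.2  3.47] deg [-0.1  0.   0.2] t 11.05 j7 -1.35 F [-0.8 -0.5 -1.2] pos [ 0.5486 -0.3076  0.0957] w 0.0644
```

```bash
python3 -m crank '[0.4,0,0.1,1,0,0,0, 0.4,0,0.1,2,0,0,0, 0.4,0,0.1,3,0,0,0, 0.4,0,0.1,3.5,0,0,0, 0.4,0,0.1,3.5,0,0,0]'; python3 go.py .549 -.3095 .061 10.4
```

```text
t: 11.55
position: [0.548, -0.3084, 0.0596]
tcp_rot: [0.996, 0.092, -0.001, -0.001]
contact_force: [-0.7, -0.1, -0.1]
grip_width: 0.0648
cm [ 0.08  0.13 -0.15] deg [-0.2  0.1  0.2] t 11.55 j7 -1.37 F [-0.7 -0.1 -0.1] pos [ 0.548  -0.3084  0.0596] w 0.0648
```

Good. Close and lift.

```bash
python3 -m crank '[-0.4,0,0,-0.1,0,0,0, -0.4,0,0,-0.1,0,0,0, -0.4,0,0,-0.1,0,0,0, -0.4,0,0,-0.1,0,0,0, -0.4,0,0,-0.1,0,0,0]' 20;  python3 -m crank '[-0.4,0,0,-2,0,0,0, -0.4,0,0,-6,0,0,0, -0.4,0,0,-10,0,0,0, -0.4,0,0,-10,0,0,0, -0.4,0,0,-10,0,0,0]' 20; python3 go.py .5175 .1975 .15 87.7;  python3 - <<'E'
from workcell import arm
from h import *
c=arm.capture("side"); pickle.dump(c,open("side6.pkl","wb"))
cv2.imwrite("pics/side6.png",cv2.convertScaleAbs(cv2.resize(c["img"][170:290,320:460],None,fx=4,fy=4,interpolation=cv2.INTER_CUBIC),alpha=1.4))
E
```

```text
t: 12.05
position: [0.5482, -0.3085, 0.061]
tcp_rot: [0.996, 0.092, -0.001, -0.001]
contact_force: [-0.5, 0.2, 1.5]
grip_width: 0.0437
t: 12.55
position: [0.5489, -0.3092, 0.1621]
tcp_rot: [0.996, 0.092, -0.0, -0.0]
contact_force: [-0.6, 0.7, -0.9]
grip_width: 0.0437
cm [  6.21 -50.38   1.23] deg [ -0.   -0.  -77.1] t 12.55 j7 -1.3 F [-0.6  0.7 -0.9] pos [ 0.5489 -0.3092  0.1621] w 0.0437
```

View pics/side6.png

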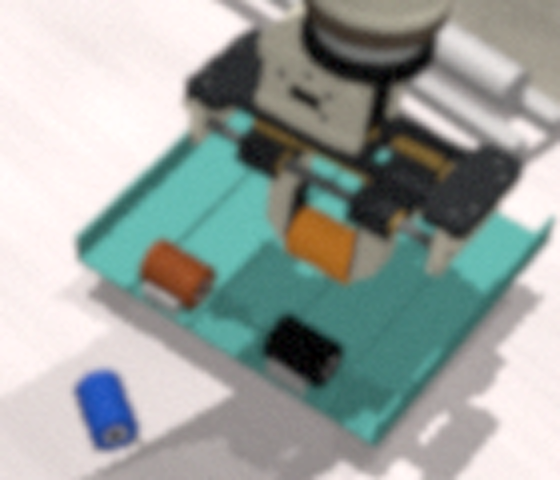

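```bash
python3 -m crank '[-0.4,0.6,-5,0,0,0,-8, -0.4,1.2,-10,0,0,0,-16, -0.4,1.8,-15,0,0,0,-24, -0.4,2.4,-20,0,0,0,-32, -0.4,3,-25,0,0,0,-40]'; python3 go.py .5176 .1975 .15 87.7
```

```text
t: 13.1
position: [0.5299, -0.0576, 0.1596]
tcp_rot: [0.903, 0.43, -0.002, -0.002]
contact_force: [0.9, 0.2, -1.4]
grip_width: 0.0439
cm [ 19.02 -17.05   1.02] deg [ -0.3  -0.  -36.8] t 13.1 j7 -1.1 F [ 0.9  0.2 -1.4] pos [ 0.5299 -0.0576  0.1596] w 0.0439
```

```bash
python3 -m crank '[-0.4,3.7,-3.4,0,0,0,-8, -0.4,7.5,-6.8,0,0,0,-16, -0.4,11.2,-10.2,0,0,0,-24, -0.4,15,-13.6,0,0,0,-32, -0.4,19,-17,0,0,0,-36.8]'; python3 go.py .5176 .1975 .075 87.7
```

```text
t: 13.6
position: [0.5166, 0.1913, 0.1584]
tcp_rot: [0.72, 0.694, -0.002, -0.003]
contact_force: [0.8, 0.1, -0.9]
grip_width: 0.0437
cm [0.61 0.14 8.34] deg [-0.5 -0.1  0.2] t 13.6 j7 -1.0 F [ 0.8  0.1 -0.9] pos [0.5166 0.1913 0.1584] w 0.0437
```

```bash
python3 -m crank '[-0.4,0.6,0.1,2,0,0,0, -0.4,0.6,0.1,5,0,0,0, -0.4,0.6,0.1,7,0,0,0, -0.4,0.6,0.1,8.3,0,0,0, -0.4,0.6,0.1,8.3,0,0,0]'; python3 go.py .5176 .1975 .055 87.7
```

```text
t: 14.1
position: [0.5156, 0.196, 0.073]
tcp_rot: [0.72, 0.694, -0.004, -0.004]
contact_force: [-0.1, -0.2, -0.4]
grip_width: 0.0439
cm [0.15 0.22 1.8 ] deg [-0.7  0.   0.2] t 14.1 j7 -1.09 F [-0.1 -0.2 -0.4] pos [0.5156 0.196  0.073 ] w 0.0439
```

```bash
python3 -m crank '[-0.4,0.1,0.2,0.5,-0.6,0,0, -0.4,0.1,0.2,1,-0.6,0,0, -0.4,0.1,0.2,1.8,-0.6,0,0, -0.4,0.1,0.2,1.8,-0.6,0,0, -0.4,0.1,0.2,1.8,-0.6,0,0]'; python3 go.py .5176 .1975 .048 87.7
```

```text
t: 14.6
position: [0.5175, 0.1969, 0.0551]
tcp_rot: [0.72, 0.694, -0.001, -0.0]
contact_force: [-0.6, -0.7, -0.8]
grip_width: 0.0437
cm [0.06 0.01 0.71] deg [-0.1  0.   0.2] t 14.6 j7 -1.12 F [-0.6 -0.7 -0.8] pos [0.5175 0.1969 0.0551] w 0.0437
```

```bash
python3 -m crank '[-0.4,0,0,0.2,0,0,0, -0.4,0,0,0.4,0,0,0, -0.4,0,0,0.6,0,0,0, -0.4,0,0,0.8,0,0,0, -0.4,0,0,0.8,0,0,0]'; python3 go.py .5176 .1975 .047 87.7
```

```text
t: 15.1
position: [0.5176, 0.197, 0.0472]
tcp_rot: [0.72, 0.694, -0.001, -0.0]
contact_force: [-0.2, -0.2, 0.3]
grip_width: 0.0439
cm [0.05 0.   0.02] deg [-0.1  0.   0.2] t 15.1 j7 -1.12 F [-0.2 -0.2  0.3] pos [0.5176 0.197  0.0472] w 0.0439
```

```bash
python3 -m crank '[-0.4,0,0,0.1,0,0,0, -0.4,0,0,0.2,0,0,0, -0.4,0,0,0.3,0,0,0, -0.4,0,0,0.3,0,0,0, -0.4,0,0,0.3,0,0,0]'; python3 go.py .5176 .1975 .047 87.7
```

```text
t: 15.6
position: [0.5177, 0.1971, 0.0466]
tcp_rot: [0.72, 0.694, -0.001, 0.001]
contact_force: [-6.6, -5.1, 23.8]
grip_width: 0.0438
cm [ 0.04 -0.01 -0.04] deg [-0.   0.1  0.2] t 15.6 j7 -1.13 F [-6.6 -5.1 23.8] pos [0.5177 0.1971 0.0466] w 0.0438
```

```bash
python3 -m crank '[-0.4,0,0,-0.1,0,0,0, 0.3,0,0,-0.1,0,0,0, 0.3,0,0,-0.1,0,0,0, 0.3,0,0,-0.1,0,0,0, 0.3,0,0,-0.1,0,0,0]'; python3 -m crank '[0.3,0,0,-2,0,0,0, 0.3,0,0,-5,0,0,0, 0.3,0,0,-9,0,0,0, 0.3,0,0,-12,0,0,0, 0.3,0,0,-12,0,0,0]'; python3 go.py .53 -.208 .14 10.4
```

```text
t: 16.1
position: [0.5175, 0.197, 0.0472]
tcp_rot: [0.72, 0.694, -0.001, 0.001]
contact_force: [-0.4, -0.2, 0.1]
grip_width: 0.0597
t: 16.6
position: [0.5198, 0.1991, 0.1712]
tcp_rot: [0.72, 0.694, 0.002, 0.002]
contact_force: [0.9, -0.1, -0.3]
grip_width: 0.0595
cm [-40.65   2.47   3.12] deg [ 0.2 -0.2 77.5] t 16.6 j7 -1.0 F [ 0.9 -0.1 -0.3] pos [0.5198 0.1991 0.1712] w 0.0595
```

Now brown, with a look on the way.

```bash
python3 -m crank '[0.4,-5,0.3,0,0,0,8.5, 0.4,-10,0.6,0,0,0,17, 0.4,-15,0.9,0,0,0,25.5, 0.4,-20,1.2,0,0,0,34, 0.4,-25,1.5,0,0,0,42.5]'
python3 - <<'E'
from workcell import arm
from h import *
np.set_printoptions(precision=4,suppress=True)
s=arm.capture("side");t=arm.capture("top")
pickle.dump(s,open("side7.pkl","wb"));pickle.dump(t,open("top7.pkl","wb"))
cv2.imwrite("pics/s7.png",s['img']);cv2.imwrite("pics/t7.png",t['img'])
for n,r1,r2 in(('cream',(270,172,294,190),(236,185,257,214)),('amber',(255,155,290,190),(200,180,257,214)),('brown',(345,210,390,260),(370,180,420,214)),('black',(380,240,412,268),(430,180,455,212))):
    try:
        a,sa=blob(s['img'],n,r1);b,sb=blob(t['img'],n,r2);print(n,sa,sb,*tri(s,a,t,b))
    except Exception as e: print(n,e)
E
python3 go.py .53 -.208 .14 10.4
```

```text
t: 17.1
position: [0.525, -0.0532, 0.1704]
tcp_rot: [0.924, 0.383, 0.002, 0.001]
contact_force: [0.8, -0.6, -0.8]
grip_width: 0.0643
cream [272 173  22  17 217] [237 191  17  20 270] [0.5197 0.1499 0.0476] 0.00033442835480906104
amber [268 167  15  13 134] [216 191  16  20 255] [0.5176 0.1992 0.0508] 0.0016095498675639012
brown attempt to get argmax of an empty sequence
black [387 250  18  16 172] [432 194  21  14 259] [ 0.5499 -0.3075  0.0645] 0.0010085850744839056
cm [-9.97 10.85  3.01] deg [ 0.3 -0.  34.1] t 17.2 j7 -1.19 F [ 0.6 -0.4  0.3] pos [ 0.525  -0.0606  0.1695] w 0.0643
```

View pics/s7.png

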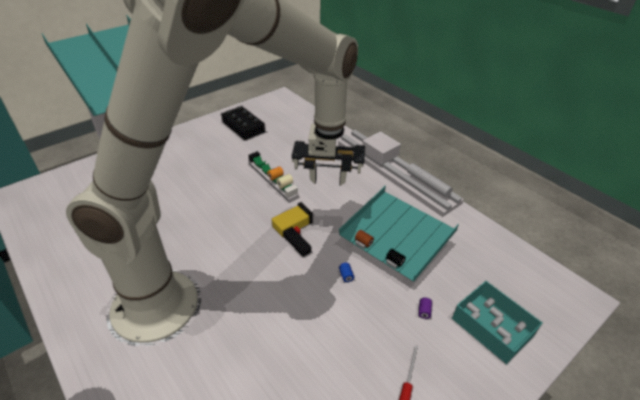

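View pics/t7.png

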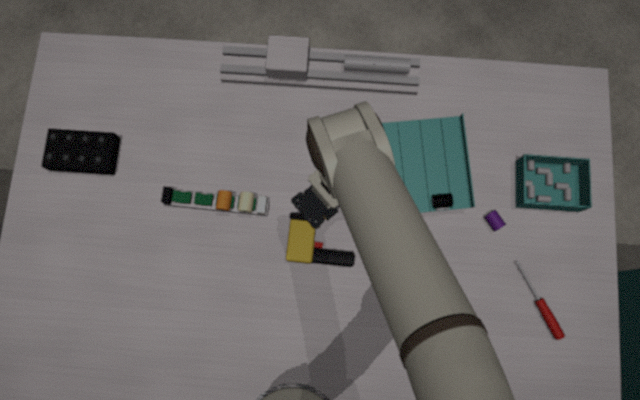

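```bash
python3 -m crank '[0.4,-2.5,3,0,0,0,8.5, 0.4,-5,6,1,0,0,17, 0.4,-7.5,9,2,0,0,25.5, 0.4,-10,10.8,3,0,0,34, 0.4,-10,10.8,3,0,0,34]'; python3 go.py .53 -.208 .09 10.4
```

```text
t: 17.7
position: [0.5266, -0.2139, 0.1373]
tcp_rot: [0.996, 0.086, -0.001, 0.003]
contact_force: [-0.6, 0.5, -0.1]
grip_width: 0.0643
cm [ 0.45 -0.54  4.72] deg [ 0.3  0.2 -0.6] t 17.7 j7 -1.47 F [-0.6  0.5 -0.1] pos [ 0.5266 -0.2139  0.1373] w 0.0643
```

```bash
python3 -m crank '[0.4,0.3,-0.5,1,0.3,0,-0.6, 0.4,0.5,-0.5,2,0.3,0,-0.6, 0.4,0.5,-0.5,3,0.3,0,-0.6, 0.4,0.5,-0.5,4,0.3,0,-0.6, 0.4,0.5,-0.5,4.2,0.3,0,-0.6]'; python3 go.py .53 -.208 .061 10.4
python3 - <<'E'
from workcell import arm
from h import *
c=arm.capture("side"); pickle.dump(c,open("side8.pkl","wb"))
cv2.imwrite("pics/side8.png",cv2.convertScaleAbs(cv2.resize(c["img"][180:290,320:440],None,fx=4,fy=4,interpolation=cv2.INTER_CUBIC),alpha=1.4))
E
```

```text
t: 18.2
position: [0.5297, -0.2071, 0.0936]
tcp_rot: [0.996, 0.092, -0.003, -0.0]
contact_force: [-1.0, -0.6, -0.2]
grip_width: 0.0644
cm [0.03 0.1  3.26] deg [-0.1  0.3  0.1] t 18.2 j7 -1.51 F [-1.  -0.6 -0.2] pos [ 0.5297 -0.2071  0.0936] w 0.0644
```

View pics/side8.png

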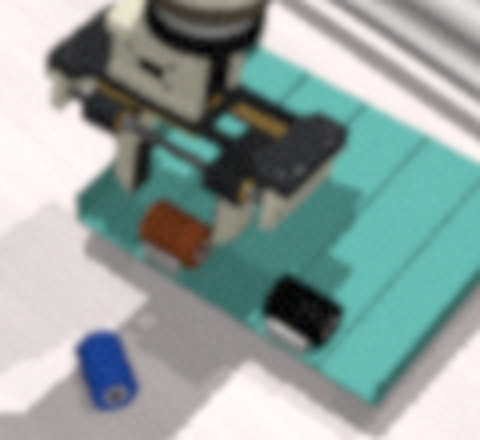

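Brown (side zoom 175,235) is straddled by the fingers. Descend, close and lift.

```bash
python3 -m crank '[0.4,0,0,1,0,0,0, 0.4,0,0,2,0,0,0, 0.4,0,0,2.8,0,0,0, 0.4,0,0,3.2,0,0,0, 0.4,0,0,3.2,0,0,0]'; python3 go.py .53 -.208 .061 10.4;python3 -m crank '[-0.4,0,0,0,0,0,0, -0.4,0,0,0,0,0,0, -0.4,0,0,0,0,0,0, -0.4,0,0,0,0,0,0, -0.4,0,0,0,0,0,0]' 20
```

```text
t: 18.75
position: [0.5292, -0.2072, 0.0612]
tcp_rot: [0.996, 0.092, -0.003, -0.001]
contact_force: [-0.1, -0.2, 0.1]
grip_width: 0.0639
cm [0.06 0.09 0.02] deg [-0.1  0.3  0.1] t 18.75 j7 -1.54 F [-0.1 -0.2  0.1] pos [ 0.5292 -0.2072  0.0612] w 0.0639
t: 19.25
position: [0.5293, -0.2063, 0.0615]
tcp_rot: [0.996, 0.092, -0.003, -0.001]
contact_force: [-1.3, 3.3, 3.0]
grip_width: 0.044
```

```bash
python3 -m crank '[-0.4,0,0,-2,0,0,0, -0.4,0,0,-6,0,0,0, -0.4,0,0,-10,0,0,0, -0.4,0,0,-10,0,0,0, -0.4,0,0,-10,0,0,0]'; python3 go.py .5205 .2495 .15 87.7
```

```text
t: 19.75
position: [0.5304, -0.2076, 0.1623]
tcp_rot: [0.996, 0.092, -0.002, 0.0]
contact_force: [-0.6, -0.0, -1.4]
grip_width: 0.0438
cm [  7.37 -45.12   1.21] deg [ -0.2   0.2 -77.2] t 19.75 j7 -1.45 F [-0.6 -0.  -1.4] pos [ 0.5304 -0.2076  0.1623] w 0.0438
```

```bash
python3 -m crank '[-0.4,0.7,-5,0,0,0,-8, -0.4,1.4,-10,0,0,0,-16, -0.4,2.2,-15,0,0,0,-24, -0.4,3,-20,0,0,0,-32, -0.4,4,-25,0,0,0,-40]'; python3 go.py .5205 .2495 .15 87.7
```

```text
t: 20.25
position: [0.5226, 0.0437, 0.1606]
tcp_rot: [0.903, 0.429, -0.003, -0.001]
contact_force: [1.5, -0.7, -1.4]
grip_width: 0.0438
cm [ 15.82 -13.17   1.04] deg [ -0.3   0.2 -36.9] t 20.25 j7 -1.3 F [ 1.5 -0.7 -1.4] pos [0.5226 0.0437 0.1606] w 0.0438
```

```bash
python3 -m crank '[-0.4,4,-3.3,0,0,0,-8, -0.4,8,-6.6,0,0,0,-16, -0.4,12,-10,0,0,0,-24, -0.4,15.8,-13.2,0,0,0,-32, -0.4,15.8,-13.2,0,0,0,-36.8]'; python3 go.py .5205 .2495 .075 87.7
```

```text
t: 20.75
position: [0.5168, 0.2573, 0.1595]
tcp_rot: [0.717, 0.697, -0.002, -0.004]
contact_force: [-0.7, 0.7, -0.7]
grip_width: 0.0436
cm [-0.8   0.46  8.45] deg [-0.5 -0.2  0.7] t 20.75 j7 -1.1 F [-0.7  0.7 -0.7] pos [0.5168 0.2573 0.1595] w 0.0436
```

```bash
python3 -m crank '[-0.4,-0.8,0.4,2,-0.5,0,0.7, -0.4,-0.8,0.4,5,-0.5,0,0.7, -0.4,-0.8,0.4,7,-0.5,0,0.7, -0.4,-0.8,0.4,8.4,-0.5,0,0.7, -0.4,-0.8,0.4,8.4,-0.5,0,0.7]'; python3 go.py .5205 .2495 .055 87.7
```

```text
t: 21.25
position: [0.5184, 0.2484, 0.0729]
tcp_rot: [0.721, 0.693, -0.001, -0.002]
contact_force: [-0.6, -0.7, -1.5]
grip_width: 0.044
cm [0.12 0.22 1.79] deg [-0.2 -0.1  0. ] t 21.25 j7 -1.17 F [-0.6 -0.7 -1.5] pos [0.5184 0.2484 0.0729] w 0.044
```

```bash
python3 -m crank '[-0.4,0.1,0.2,0.6,0,0,0, -0.4,0.1,0.2,1.2,0,0,0, -0.4,0.1,0.2,1.8,0,0,0, -0.4,0.1,0.2,2.2,0,0,0, -0.4,0.1,0.2,2.2,0,0,0]'; python3 go.py .5205 .2495 .047 87.7
```

```text
t: 21.75
position: [0.5202, 0.2491, 0.0505]
tcp_rot: [0.721, 0.693, -0.001, -0.002]
contact_force: [-0.5, -0.4, -0.5]
grip_width: 0.044
cm [0.04 0.03 0.35] deg [-0.3 -0.1  0. ] t 21.75 j7 -1.19 F [-0.5 -0.4 -0.5] pos [0.5202 0.2491 0.0505] w 0.044
```

```bash
python3 -m crank '[-0.4,0,0,0.1,0,0,0, -0.4,0,0,0.2,0,0,0, -0.4,0,0,0.3,0,0,0, -0.4,0,0,0.4,0,0,0, -0.4,0,0,0.4,0,0,0]'; python3 go.py .5205 .2495 .047 87.7
```

```text
t: 22.25
position: [0.5205, 0.2488, 0.0485]
tcp_rot: [0.721, 0.693, -0.001, -0.001]
contact_force: [-4.0, -5.8, 16.2]
grip_width: 0.0438
cm [0.07 0.   0.15] deg [-0.2  0.   0. ] t 22.25 j7 -1.2 F [-4.  -5.8 16.2] pos [0.5205 0.2488 0.0485] w 0.0438
```

```bash
python3 -m crank '[-0.4,-0.1,0,0,0,0,0, -0.4,-0.1,0,0,0,0,0, 0.3,-0.1,0,0,0,0,0, 0.3,-0.1,0,0,0,0,0, 0.3,-0.1,0,0,0,0,0]'; python3 -m crank '[0.3,0,0,-2,0,0,0, 0.3,0,0,-5,0,0,0, 0.3,0,0,-9,0,0,0, 0.3,0,0,-12,0,0,0, 0.3,0,0,-12,0,0,0]'; python3 go.py .5485 -.3095 .14 10.4
```

```text
t: 22.75
position: [0.5203, 0.2478, 0.0484]
tcp_rot: [0.721, 0.693, -0.001, -0.001]
contact_force: [-0.0, 0.9, 0.6]
grip_width: 0.0589
t: 23.25
position: [0.5229, 0.2505, 0.1742]
tcp_rot: [0.721, 0.693, 0.003, 0.0]
contact_force: [-0.1, 0.5, -0.0]
grip_width: 0.0596
cm [-55.86   4.75   3.24] deg [ 0.  -0.3 77.4] t 23.25 j7 -1.08 F [-0.1  0.5 -0. ] pos [0.5229 0.2505 0.1742] w 0.0596
```

```bash
python3 -m crank '[0.4,-5,0.4,0,0,0,8, 0.4,-10,0.8,0,0,0,16, 0.4,-15,1.2,0,0,0,24, 0.4,-20,1.7,0,0,0,32, 0.4,-25,2,0,0,0,40]'; python3 -m crank '[0.4,-3.5,3,0,0,0,8, 0.4,-7,6,0,0,0,16, 0.4,-10,9,0,0,0,24, 0.4,-14,12,0,0,0,30, 0.4,-17,16,0,0,0,37, 0.4]' ; python3 go.py .5485 -.3095 .14 10.4
```

```text
t: 23.75
position: [0.5328, -0.0014, 0.1738]
tcp_rot: [0.916, 0.402, 0.003, -0.001]
contact_force: [2.0, 0.8, -0.3]
grip_width: 0.0642
cm [-21.65  21.99   3.29] deg [-0.  -0.3 37. ] t 23.75 j7 -1.25 F [ 2.   0.8 -0.3] pos [ 0.5328 -0.0014  0.1738] w 0.0642schema error: expected a multiple of 7 numbers
```

```bash
python3 -m crank '[0.4,-3.6,3.6,0,0,0,8, 0.4,-7.2,7.2,0,0,0,16, 0.4,-10.8,10.8,0,0,0,24, 0.4,-14.4,14.4,0,0,0,32, 0.4,-18,18,1,0,0,37]' ; python3 go.py .5485 -.3095 .1 10.4
```

```text
t: 24.25
position: [0.5439, -0.2507, 0.166]
tcp_rot: [0.996, 0.089, 0.003, -0.001]
contact_force: [0.7, -0.0, 0.4]
grip_width: 0.0646
cm [-0.63  5.87  6.59] deg [-0.  -0.4 -0.2] t 24.25 j7 -1.4 F [ 0.7 -0.   0.4] pos [ 0.5439 -0.2507  0.166 ] w 0.0646
```

```bash
python3 -m crank '[0.4,-0.3,3,1,0,0,0, 0.4,-0.6,5.8,3,0,0,0, 0.4,-0.6,5.8,5,0,0,0, 0.4,-0.6,5.8,6.5,0,0,0, 0.4,-0.6,5.8,6.5,0,0,0]' ; python3 go.py .5485 -.3095 .061 10.4
python3 - <<'E'
from workcell import arm
from h import *
c=arm.capture("side"); pickle.dump(c,open("side9.pkl","wb"))
cv2.imwrite("pics/side9.png",cv2.convertScaleAbs(cv2.resize(c["img"][180:290,330:470],None,fx=4,fy=4,interpolation=cv2.INTER_CUBIC),alpha=1.4))
E
```

```text
t: 24.75
position: [0.547, -0.307, 0.0987]
tcp_rot: [0.996, 0.089, 0.002, -0.002]
contact_force: [-0.1, 1.1, 0.5]
grip_width: 0.0639
cm [0.09 0.29 3.77] deg [-0.2 -0.2 -0.2] t 24.75 j7 -1.36 F [-0.1  1.1  0.5] pos [ 0.547  -0.307   0.0987] w 0.0639
```

View pics/side9.png

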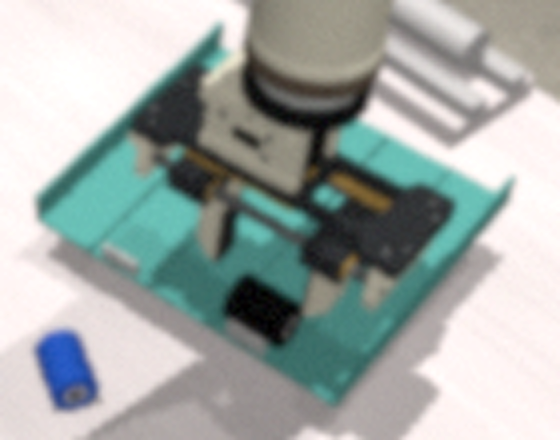

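Black (side zoom 263,308) lies between the fingers. Descend, close and lift.

```bash
python3 -m crank '[0.4,0.1,0.2,1,0,0,0, 0.4,0.1,0.2,2,0,0,0, 0.4,0.1,0.2,3,0,0,0, 0.4,0.1,0.2,3.7,0,0,0, 0.4,0.1,0.2,3.7,0,0,0]'; python3 go.py .5485 -.3095 .061 10.4;python3 -m crank '[-0.4,0,0,0,0,0,0, -0.4,0,0,0,0,0,0, -0.4,0,0,0,0,0,0, -0.4,0,0,0,0,0,0, -0.4,0,0,0,0,0,0]' 20
```

```text
t: 25.3
position: [0.5487, -0.3082, 0.0617]
tcp_rot: [0.996, 0.09, 0.002, -0.002]
contact_force: [0.8, -0.4, -0.0]
grip_width: 0.0645
cm [-0.05  0.13  0.07] deg [-0.2 -0.2 -0.1] t 25.3 j7 -1.38 F [ 0.8 -0.4 -0. ] pos [ 0.5487 -0.3082  0.0617] w 0.0645
t: 25.8
position: [0.549, -0.3082, 0.0621]
tcp_rot: [0.996, 0.09, 0.002, -0.002]
contact_force: [-0.0, 1.0, 1.7]
grip_width: 0.0442
```

```bash
python3 -m crank '[-0.4,0,0,-2,0,0,0, -0.4,0,0,-6,0,0,0, -0.4,0,0,-10,0,0,0, -0.4,0,0,-10,0,0,0, -0.4,0,0,-10,0,0,0]'; python3 go.py .5225 .3015 .15 87.7
```

```text
t: 26.3
position: [0.5492, -0.3092, 0.1632]
tcp_rot: [0.996, 0.089, 0.003, -0.001]
contact_force: [-0.5, 0.3, -0.1]
grip_width: 0.0442
cm [  8.25 -60.56   1.49] deg [  0.1  -0.3 -77.4] t 26.3 j7 -1.31 F [-0.5  0.3 -0.1] pos [ 0.5492 -0.3092  0.1632] w 0.0442
```

```bash
python3 -m crank '[-0.4,0.7,-5,0,0,0,-6, -0.4,1.4,-10,0,0,0,-12, -0.4,2.1,-15,0,0,0,-18, -0.4,2.8,-20,0,0,0,-24, -0.4,3.5,-25,0,0,0,-30]'; python3 go.py .5225 .3015 .15 87.7
```

```text
t: 26.8
position: [0.5375, -0.0574, 0.1624]
tcp_rot: [0.938, 0.346, 0.002, -0.001]
contact_force: [0.1, -0.6, -0.6]
grip_width: 0.0437
cm [ 22.16 -28.27   1.35] deg [  0.1  -0.2 -47.2] t 26.8 j7 -1.27 F [ 0.1 -0.6 -0.6] pos [ 0.5375 -0.0574  0.1624] w 0.0437
```

```bash
python3 -m crank '[-0.4,3,-4,0,0,0,-8, -0.4,6,-8,0,0,0,-16, -0.4,9,-12,0,0,0,-24, -0.4,12,-16,0,0,0,-32, -0.4,15,-20,0,0,0,-40]'; python3 go.py .5225 .3015 .15 87.7
```

```text
t: 27.3
position: [0.5206, 0.1914, 0.1616]
tcp_rot: [0.762, 0.648, 0.001, -0.001]
contact_force: [1.2, -0.5, -0.9]
grip_width: 0.0436
cm [10.89 -1.57  1.18] deg [ 0.  -0.1 -6.9] t 27.3 j7 -1.12 F [ 1.2 -0.5 -0.9] pos [0.5206 0.1914 0.1616] w 0.0436
```

```bash
python3 -m crank '[-0.4,4,-0.6,0,0,0,-3, -0.4,8,-1.2,0,0,0,-6, -0.4,10.8,-1.6,0,0,0,-6.9, -0.4,10.8,-1.6,2,0,0,-6.9, -0.4,10.8,-1.6,4,0,0,-6.9]'; python3 go.py .5225 .3015 .075 87.7
```

```text
t: 27.8
position: [0.5211, 0.3009, 0.1196]
tcp_rot: [0.721, 0.693, 0.0, -0.001]
contact_force: [0.0, -0.6, 0.1]
grip_width: 0.0441
cm [0.06 0.14 4.46] deg [-0.1 -0.1  0.1] t 27.8 j7 -1.19 F [ 0.  -0.6  0.1] pos [0.5211 0.3009 0.1196] w 0.0441
```

```bash
python3 -m crank '[-0.4,0,0.2,1.5,0,0,0, -0.4,0,0.2,3,0,0,0, -0.4,0,0.2,4.5,0,0,0, -0.4,0,0.2,5.5,0,0,0, -0.4,0,0.2,6,0,0,0]'; python3 go.py .5225 .3015 .048 87.7
```

```text
t: 28.3
position: [0.5228, 0.3001, 0.0584]
tcp_rot: [0.721, 0.693, -0.0, -0.001]
contact_force: [0.6, -0.5, -0.1]
grip_width: 0.0435
cm [ 0.13 -0.04  1.04] deg [-0.1 -0.   0. ] t 28.3 j7 -1.24 F [ 0.6 -0.5 -0.1] pos [0.5228 0.3001 0.0584] w 0.0435
```

```bash
python3 -m crank '[-0.4,0,0,0.3,0,0,0, -0.4,0,0,0.6,0,0,0, -0.4,0,0,0.9,0,0,0, -0.4,0,0,1.1,0,0,0, -0.4,0,0,1.1,0,0,0]'; python3 go.py .5225 .3015 .048 87.7
```

```text
t: 28.8
position: [0.5233, 0.3014, 0.0482]
tcp_rot: [0.721, 0.693, 0.001, -0.001]
contact_force: [-0.3, 2.4, 1.5]
grip_width: 0.044
cm [ 0.01 -0.08  0.02] deg [-0.  -0.1  0.1] t 28.8 j7 -1.25 F [-0.3  2.4  1.5] pos [0.5233 0.3014 0.0482] w 0.044
```

Contact has begun. Press about 1 mm more to check the seat, then release.

```bash
python3 -m crank '[-0.4,0.1,-0.1,0.1,0,0,0, -0.4,0.1,-0.1,0.1,0,0,0, -0.4,0.1,-0.1,0.2,0,0,0, -0.4,0.1,-0.1,0.2,0,0,0, -0.4,0.1,-0.1,0.2,0,0,0]'; python3 go.py .5225 .3015 .048 87.7
```

```text
t: 29.3
position: [0.5234, 0.3016, 0.0481]
tcp_rot: [0.721, 0.693, 0.001, 0.0]
contact_force: [-1.5, -4.2, 14.2]
grip_width: 0.0432
cm [-0.01 -0.09  0.01] deg [ 0.1 -0.   0. ] t 29.3 j7 -1.25 F [-1.5 -4.2 14.2] pos [0.5234 0.3016 0.0481] w 0.0432
```

```bash
python3 -m crank '[-0.4,0,0,-0.1,0,0,0, 0.3,0,0,-0.1,0,0,0, 0.3,0,0,-0.1,0,0,0, 0.3,0,0,-0.1,0,0,0, 0.3,0,0,-0.1,0,0,0]'; python3 -m crank '[0.3,0,0,-2,0,0,0, 0.3,0,0,-5,0,0,0, 0.3,0,0,-9,0,0,0, 0.3,0,0,-14,0,0,0, 0.3,0,0,-14,0,0,0]'; python3 -m crank '[0.3,-5,0,0,0,0,0, 0.3,-10,0,0,0,0,0, 0.3,-15,0,0,0,0,0, 0.3,-20,0,0,0,0,0, 0.3,-25,0,0,0,0,0]';python3 -m crank '[0.3,-5,0,0,0,0,0, 0.3,-10,0,0,0,0,0, 0.3,-15,0,0,0,0,0, 0.3,-15,0,0,0,0,0, 0.3,-15,0,0,0,0,0]'
cat > look.py <<'E'
from workcell import arm
from h import *
import sys
k=sys.argv[1]
np.set_printoptions(precision=4,suppress=True)
s=arm.capture("side");t=arm.capture("top")
pickle.dump(s,open(f"side{k}.pkl","wb"));pickle.dump(t,open(f"top{k}.pkl","wb"))
rx=np.array([.9992,-.0401])
for n,r1,r2,i in(('cream',(274,172,294,190),(236,185,257,214),0),('amber',(264,160,290,190),(210,180,257,214),1),('brown',(255,155,280,178),(192,180,220,214),2),('black',(255,150,272,170),(176,180,194,214),3)):
    a,sa=blob(s['img'],n,r1);b,sb=blob(t['img'],n,r2);p,e=tri(s,a,t,b);q=onz(t,[b],.05)[0]
    o=np.array([.5168,.1477])+i*.052*np.array([.0401,.9992])
    print(n,sa,sb,p,round(e,4),'top@z.05',q[:2],'axial mm',1e3*(q[:2]-o)@rx,'row mm',1e3*(q[:2]-o)@[.0401,.9992])
A=cv2.resize(s['img'][145:205,240:320],None,fx=6,fy=6,interpolation=cv2.INTER_CUBIC);B=cv2.resize(t['img'][180:220,155:275],None,fx=6,fy=6,interpolation=cv2.INTER_CUBIC)
o=np.zeros((600,720,3),np.uint8);o[:360,:480]=A;o[360:]=B;cv2.imwrite(f'pics/look{k}.png',cv2.convertScaleAbs(o,alpha=1.4))
E
python3 look.py 10
```

```text
t: 29.8
position: [0.5231, 0.3015, 0.0488]
tcp_rot: [0.721, 0.693, 0.001, 0.0]
contact_force: [0.4, -0.2, 0.1]
grip_width: 0.0597
t: 30.3
position: [0.5254, 0.3055, 0.1971]
tcp_rot: [0.721, 0.693, 0.006, 0.001]
contact_force: [0.1, 0.2, 0.8]
grip_width: 0.0597
t: 30.8
position: [0.5155, 0.054, 0.1961]
tcp_rot: [0.72, 0.694, 0.006, 0.002]
contact_force: [0.2, 0.1, -0.4]
grip_width: 0.0596
t: 31.3
position: [0.5097, -0.0975, 0.1956]
tcp_rot: [0.722, 0.692, 0.007, 0.002]
contact_force: [-0.4, 0.9, 0.2]
grip_width: 0.0599
cream [274 173  20  17 201] [237 191  17  21 271] [0.5185 0.1496 0.0518] 0.001 top@z.05 [0.5193 0.1496] axial mm 2.389092399194307 row mm 1.9858036981821534
amber [267 166  16  14 156] [216 191  16  20 255] [0.5162 0.199  0.0542] 0.0003 top@z.05 [0.5172 0.1998] axial mm -1.733510286591919 row mm 0.036170737333742126
brown [261 159  14  12 113] [195 188  14  20 227] [0.5188 0.25   0.0558] 0.0009 top@z.05 [0.5195 0.2517] axial mm -1.436826902779636 row mm 0.027895551402354248
black [255 153  11  11  96] [176 186  13  19 223] [0.5224 0.299  0.0523] 0.0003 top@z.05 [0.523  0.2996] axial mm 0.09811634241426063 row mm -3.978278949497223
```

View pics/look10.png

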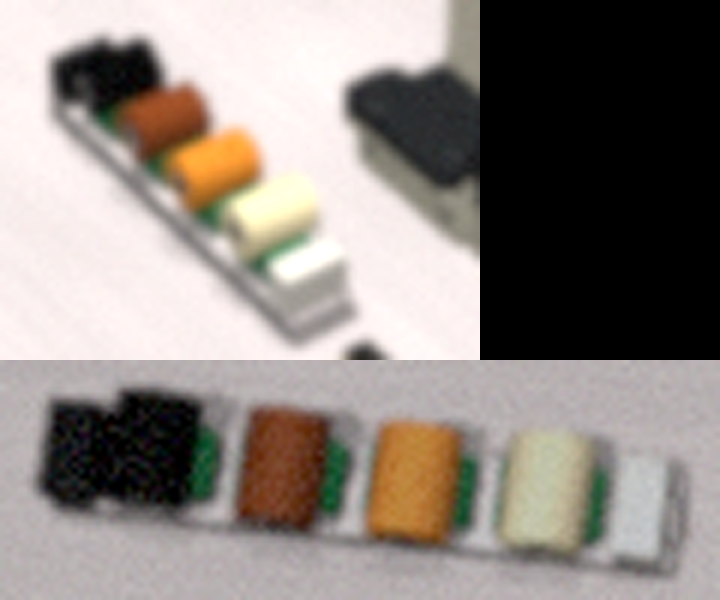

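The order is right and all four look seated, with even spacing in the top view. Cream is about 2.4 mm off along its axis, so I'll re-grip it, centred, to mend that.

```bash
python3 -m crank '[0.3,5,0,0,0,0,0, 0.3,10,0,0,0,0,0, 0.3,15,0,0,0,0,0, 0.3,20,0,0,0,0,0, 0.3,24,0,0,0,0,0]'; python3 go.py .5165 .1465 .12 87.7
```

```text
t: 31.9
position: [0.5171, 0.1511, 0.1984]
tcp_rot: [0.718, 0.696, 0.008, 0.002]
contact_force: [1.2, -0.3, -0.7]
grip_width: 0.0598
cm [-0.53 -0.15  7.84] deg [ 0.8 -0.5  0.6] t 31.9 j7 -0.9 F [ 1.2 -0.3 -0.7] pos [0.5171 0.1511 0.1984] w 0.0598
```

```bash
python3 -m crank '[0.4,-0.5,-0.1,2,0.8,-0.5,0.6, 0.4,-0.5,-0.1,5,0.8,-0.5,0.6, 0.4,-0.5,-0.1,8,0.8,-0.5,0.6, 0.4,-0.5,-0.1,10,0.8,-0.5,0.6, 0.4,-0.5,-0.1,10,0.8,-0.5,0.6]'; python3 go.py .5165 .1465 .048 87.7
```

```text
t: 32.4
position: [0.5145, 0.1488, 0.0965]
tcp_rot: [0.72, 0.694, -0.002, -0.001]
contact_force: [-0.5, -0.5, 0.2]
grip_width: 0.0643
cm [-0.21  0.23  4.85] deg [-0.3  0.1  0.3] t 32.4 j7 -1.01 F [-0.5 -0.5  0.2] pos [0.5145 0.1488 0.0965] w 0.0643
```

```bash
python3 -m crank '[0.4,-0.2,0.1,1,0,0,0, 0.4,-0.2,0.1,2,0,0,0, 0.4,-0.2,0.1,3.5,0,0,0, 0.4,-0.2,0.1,4.6,0,0,0, 0.4,-0.2,0.1,4.7,0,0,0]'; python3 go.py .5165 .1465 .048 87.7
```

```text
t: 32.9
position: [0.5142, 0.146, 0.0478]
tcp_rot: [0.72, 0.694, -0.003, -0.002]
contact_force: [-0.7, -1.2, -0.5]
grip_width: 0.0643
cm [ 0.05  0.23 -0.02] deg [-0.4  0.1  0.3] t 32.9 j7 -1.06 F [-0.7 -1.2 -0.5] pos [0.5142 0.146  0.0478] w 0.0643
```

```bash
python3 -m crank '[0.4,0,0.2,0,0,0,0, 0.4,0,0.2,0,0,0,0, 0.4,0,0.2,0,0,0,0, 0.4,0,0.2,0,0,0,0, 0.4,0,0.2,0,0,0,0]'; python3 go.py .5165 .1465 .048 87.7; python3 -m crank '[-0.4,0,0,0,0,0,0, -0.4,0,0,0,0,0,0, -0.4,0,0,0,0,0,0, -0.4,0,0,0,0,0,0, -0.4,0,0,0,0,0,0]' 8
```

```text
t: 33.4
position: [0.5164, 0.146, 0.0481]
tcp_rot: [0.72, 0.694, -0.003, -0.002]
contact_force: [0.0, -0.3, 0.1]
grip_width: 0.0642
cm [0.05 0.01 0.01] deg [-0.4  0.1  0.3] t 33.4 j7 -1.05 F [ 0.  -0.3  0.1] pos [0.5164 0.146  0.0481] w 0.0642
t: 33.9
position: [0.5166, 0.146, 0.0482]
tcp_rot: [0.72, 0.694, -0.003, -0.002]
contact_force: [0.6, -0.5, 1.2]
grip_width: 0.0441
```

```bash
python3 -m crank '[0.3,0,0,0,0,0,0, 0.3,0,0,0,0,0,0, 0.3,0,0,0,0,0,0, 0.3,0,0,0,0,0,0, 0.3,0,0,0,0,0,0]'; python3 -m crank '[0.3,0,0,-2,0,0,0, 0.3,0,0,-5,0,0,0, 0.3,0,0,-9,0,0,0, 0.3,0,0,-14,0,0,0, 0.3,0,0,-14,0,0,0]'; python3 -m crank '[0.3,-5,0,0,0,0,0, 0.3,-10,0,0,0,0,0, 0.3,-15,0,0,0,0,0, 0.3,-20,0,0,0,0,0, 0.3,-25,0,0,0,0,0]';python3 -m crank '[0.3,-3,0,0,0,0,0, 0.3,-5,0,0,0,0,0, 0.3,-5,0,0,0,0,0, 0.3,-5,0,0,0,0,0, 0.3,-5,0,0,0,0,0]'; python3 look.py 11
```

```text
t: 34.4
position: [0.5165, 0.146, 0.0482]
tcp_rot: [0.72, 0.694, -0.003, -0.002]
contact_force: [-0.8, 0.0, -0.1]
grip_width: 0.0593
t: 34.9
position: [0.5207, 0.1487, 0.1942]
tcp_rot: [0.719, 0.695, 0.001, 0.0]
contact_force: [-0.4, 1.0, 0.5]
grip_width: 0.0597
t: 35.4
position: [0.5113, -0.1032, 0.1938]
tcp_rot: [0.719, 0.695, 0.001, 0.001]
contact_force: [1.3, 0.4, -0.2]
grip_width: 0.0597
t: 35.9
position: [0.5096, -0.1513, 0.1939]
tcp_rot: [0.719, 0.695, 0.002, 0.001]
contact_force: [0.1, 0.5, 0.5]
grip_width: 0.0596
cream [274 174  19  16 198] [237 191  17  21 270] [0.5172 0.1496 0.0516] 0.0012 top@z.05 [0.518  0.1496] axial mm 1.1358571113382474 row mm 1.9258900736700035
amber [267 166  16  14 157] [216 191  16  20 257] [0.516  0.1988 0.0546] 0.0004 top@z.05 [0.5171 0.1996] axial mm -1.8017105399748623 row mm -0.08598638349159278
brown [261 159  13  12 111] [195 188  14  20 229] [0.5188 0.2502 0.0557] 0.0009 top@z.05 [0.5195 0.2518] axial mm -1.5092099507553631 row mm 0.13267714698645713
black [255 153  11  11  96] [176 186  13  19 223] [0.5225 0.2991 0.0522] 0.0005 top@z.05 [0.5232 0.2996] axial mm 0.26131059264704487 row mm -3.9835488251099247
```

View pics/look11.png

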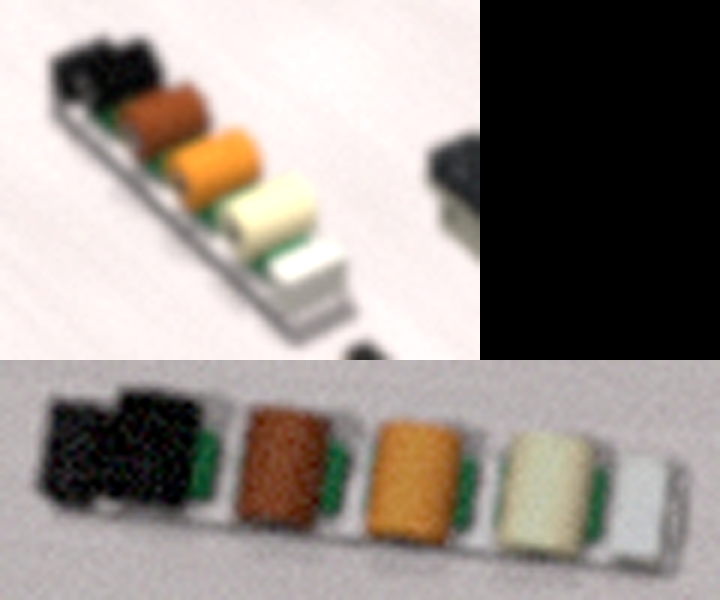

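Run:
```python
from h import *
for k in('top0','top11'):
    im=pickle.load(open(k+'.pkl','rb'))['img'];h=cv2.cvtColor(im,cv2.COLOR_BGR2HSV)
    m=cv2.inRange(h,(22,120,80),(35,255,255));m[:, :270]=0;m[:,340:]=0
    M=cv2.moments(m,True);print(k,M['m00'],M['m10']/M['m00'],M['m01']/M['m00'])
from workcell import arm
arm.finish_job()
```

```text
top0 1056.0 300.6316287878788 240.83901515151516
top11 1057.0 300.63576158940396 240.7190160832545
the job is handed in; nothing more can be done
```

All four rollers are in the saddles in the order asked: cream next to the white block, then amber, brown, and black next to the black block. They are released and the arm is clear. I handed the job in at about 36 s, with no verdict reported.

**Position along the saddles:** in the last top picture each roller lies within about 2 mm of the middle of its saddle. I gripped cream a second time because it first sat 2.4 mm off; it now reads about 1.1 mm.

**Seating:** I pressed each roller down at about the same height, with 10–24 N, before letting go. By eye, the last top picture shows the row evenly spaced at about 52 mm.

**Checks that disagreed:**
- **Across the row:** the colour measurement put cream +2 mm and black −4 mm off. Both masks run into the pale bar or the black block, so I trusted the even spacing instead.
- **Heights:** amber and brown came out about 5 mm too high (0.054–0.056 m instead of 0.050 m), probably because their neighbours partly hide them in the side view.

**Scanner:** its position in the pictures did not change (within about 0.1 pixel).

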